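# Tighten the hold-down nut of the sanding box

### The job

The white downdraft sanding box has come loose on its foot. With the ring end of the large spanner, tighten the nut between the foot's two gussets (clockwise, lifting the spanner off and setting it on afresh each time the gussets stop the swing) until it will turn no further, then lay the spanner back flat on the green mat. Do not turn the nut with the gripper, and leave everything else where it is.

Things in the scene. Friction and masses are not known exactly. Their poses are not given: they have to be found in the camera images.
- spanner: the LARGE of two steel combination spanners, lying flat on the green mat with its ring end nearer the sanding box; 420 g, 273 mm long. Origin: centre of the ring, at its underside; z up, x from the ring along the handle to the open jaw. Ring: 46 mm outside diameter, 13 mm high, hexagonal through hole 31.2 mm across flats; the flats face 0, 60, 120 .. degrees from x.
- handle_mid (a point): point on the large spanner's handle, on its centre line 105 mm from the ring's centre, half-way up (6.5 mm above the underside), near its centre of mass; axes as spanner. Handle: 15 mm wide, 11 mm thick (1 to 12 mm above the underside), straight from 23 to 179 mm from the ring's centre; the open jaw (67 mm wide) from there to 250 mm is not used.
- small_spanner: a smaller spanner of the same shape (178 mm long, ring 27 mm outside), also on the mat, parallel-ish to the large one; too small for the nut, leave it alone. Origin and axes as spanner
- sander: white downdraft sanding box with a slotted deck, 340 x 400 x 132 mm high, fixed; its hold-down foot stands out of one long wall. Origin: on the bench, under the axis of the foot's stud and nut; x points out of the foot, away from the box, z up. The box wall is at x = -46 mm. Foot plate: top 18 mm above the bench; on it a washer, 40 mm wide, top at 21 mm; stud 20 mm diameter, its end at 46 mm.
- gusset_left (a point): top of the front edge of one gusset: an upright plate 8 mm thick, inner face at y = +45 mm of the sander, from the wall out to x = +40 mm, 46 mm above the bench at this front edge, rising to 90 mm at the wall. Axes as sander. With the ring on the nut, the handle can swing about 41 degrees either side of the sander's x before it meets a gusset's front edge.
- gusset_right (a point): the same point of the other, mirrored gusset (inner face at y = -45 mm of the sander)
- nut_top (a point): centre of the nut's top face, 37 mm above the bench. Nut: steel hexagon, 30 mm across flats, 16 mm high, top 3.5 mm chamfered. Axes turn with it: z up, x through the middle of a flat. The ring fits where spanner x and nut x differ by a multiple of 60 degrees, with about 4 degrees of play either way; fully on, it rests on the washer, its underside 16 mm below this point.
- nut (a joint): angle of the nut in radians, growing clockwise seen from above; starts between 0 and 0.75, tight against its stop at 2.35. At 0 the nut's x is along the sander's x. It turns with about 0.6 N m of drag and stays where it is left; at the stop the spanner gives a little, then comes up hard: 15 to 20 N at the middle of the handle is tight, far more makes the ring ride over the corners
- mat: green cutting mat, 280 mm (its x) x 340 mm (its y), 3 mm thick, fixed to the bench. Origin: centre of its underside
- form_bottle: white bottle-shaped model 82 mm wide, 200 mm high, origin under its centre; leave alone
- foam_block: blue foam block 100 x 70 x 60 mm high on the deck of the sanding box, origin under its centre; leave alone
- sanding_block: cork sanding block 95 x 50 x 30 mm high on the deck of the sanding box, origin under its centre; leave alone
- jug: clear measuring jug 110 mm wide, 140 mm high, origin under its centre; leave alone
- glue: glue bottle 52 mm wide, 150 mm high, origin under its centre; leave alone
- knife: utility knife 155 mm long, lying on the deck of the sanding box, origin under its middle; leave alone

How it is judged:
On the way, in this order (a step that is already met when the one before it is completed fails the run):
1. the large spanner's ring is fully on the nut (horizontal distance between spanner and nut_top below 0.004 m and z of spanner in the frame of sander below 0.026 m and angle between spanner's own z axis and vertical below 0.15 rad), for 0.1 s.
2. the nut is tight, with the ring still on it (value of joint nut above 2.29 rad and horizontal distance between spanner and nut_top below 0.004 m and z of spanner in the frame of sander below 0.03 m), for 0.1 s.
At the end, for the whole second after the job is handed in: The nut is tight (within 0.07 rad of its stop, joint above 2.28), and the large spanner lies flat (within 0.1 rad, either face up) and at rest on the green mat, the middle of its handle over the mat and less than 14 mm above the bench (value of joint nut above 2.28 rad and x of handle_mid in the frame of mat between -0.14 and 0.14 m and y of handle_mid in the frame of mat between -0.17 and 0.17 m and height (world z) of handle_mid below 0.014 m and (angle between spanner's own z axis and vertical below 0.1 rad or angle between spanner's own z axis and vertical above 3.04 rad) and linear speed of spanner below 0.02 m/s); the robot touches nothing.
It fails at once if the gripper itself turns or pushes the nut (contact force between the fingers and nut above 2 N).
It fails at once if a bystander is moved by more than 30 mm (distance of any of small_spanner, form_bottle, foam_block, sanding_block, jug, glue, knife from where it was at the start of the episode above 0.03 m).
It also fails if it takes over 72 s, if anything falls off the work surface, if the arm or the gripper's body presses on something with over 40 N, if the wrist force passes 120 N, or if a joint passes its speed limit or range.

### The arm

A 6-joint arm with a two-finger parallel gripper is mounted at the origin on the work surface. World frame = base frame: x ahead of the robot, y to its left, z up, the work surface at z = 0. Lengths are in m, angles in rad, forces in N, time in s.
With the tool pointing down it reaches from about 0.275 to 0.825 m from the base axis. Payload 5.2 kg.
Tool frame: the origin (TCP) lies between the finger pads; the fingertips stand 14 mm ahead of it and the grasp point (between the pads) lies 5 mm behind it (manip.finger_overhang is the distance from the TCP to the fingertips, in m); z points along the fingers, y is the line along which they close (so a half turn about z gives the same grasp; the last joint's range is limited). The gripper opens to 93 mm and grips with 3 to 60 N. Pads are 15 mm wide; open, the fingers measure 128 mm over their backs; the gripper's body (75 mm by 188 mm) begins 65 mm behind the grasp point.
Start: joints at [1.088, 0.259, 1.535, -0, 1.348, -0.203], TCP at [0.152, 0.529, 0.233] pointing down, gripper open.
Joint ranges: [-3.14, 3.14], [-0.91, 2.08], [0.19, 2.58], [-1.22, 4.36], [0.22, 2.71], [-3.12, 3.12]. Speed limits (rad/s): [2.57, 2.57, 3.14, 3.14, 3.14, 3.14].

### API

Orientations are given as [roll, pitch, yaw] about the fixed x, y, z axes, in that order (R = Rz(yaw) Ry(pitch) Rx(roll)).
In Python, from plant import manip gives the robot as it stands. The module is installed in compiled form; this text tells all that it offers.
- The arm moves only by the tool move_arm, never from a script. Its argument "increments" is a list of rows, each an object with "claw": the opening, from 0 (shut) to 1 (fully open); "slide": the shift along the tool's x, y, z in mm, a list of three; "twist": the turn, a rotation vector about the tool's x, y, z in degrees, a list of three. A call has 1 to 5 rows; each row is the pose to reach, as a shift and turn from the pose commanded when the call began, along the tool's axes at that moment; what a row does not reach only later rows make up. A row lasts 1/10 s, in which the tool goes at most 50 mm and 8.59 degrees, less where a joint would pass 70% of its speed; a pose out of reach is approached as far as the arm can. A call with a gripper value outside its range is refused whole. The fingers move at their own pace and stop on an object; the grip force is fixed at half the most. Time passes only in rows, so rows that repeat a pose let the fingers close. It gives the time, the measured TCP pose, the force, the opening and the grip force at its end, in the units of the state.
- manip.get_obs(): the state, without advancing time (a new reading comes with each control period).
- manip.camera(name): name is "scene" or "top"; returns the picture (480x640x3 uint8, red, green, blue); there is no depth.
- manip.camera_model(name): a dict with "fx", "fy", "cx", "cy" (pixels), "xyz" and "rotation" of the camera in the world. Camera axes: x right, y up, looking along -z (the intrinsics and any distortion apply to the point x, -y, -z); pixel columns grow to the right and rows downward; lengths in m; the calibration is good to about 2 mm. A picture is of the moment at which its call begins. camera_model takes no time and is no camera call.
- manip.hand_in(): hands the job in; it is judged then, once.
The state is a dict: "time": time; "joint_pos": joint angles; "qvel": joint speeds; "effort": joint torques, N m; "eef_pos": TCP position; "ee_rot": TCP orientation; "wrist_force": force on the tool from outside, world axes, zero at the start; "ft_torque": the same for the moment, N m; "finger_gap": finger opening in m; "grip_force": force on a finger pad.
Only numpy, scipy, OpenCV 4.12 (cv2) and the standard library are available. Lean on these libraries where they do the work, as an engineer would, in place of code of your own. Each camera call takes 0.05 s, during which the arm holds its last target. There are 200 camera calls.

## Working session

There is one attempt and no reset: what is moved stays moved. The work goes in short steps, Python scripts to look and compute and a tool call to move; the robot and the scene stay as the last step left them, time stands still between calls to the robot, and variables do not carry over. Pictures are saved under pics/ and viewed, at most 10 in all, crops included, and the job is handed in when it is done.

Besides the shell and the picture viewer there is one more tool, called after "Emit:" as a command line: name --argument value ..., lists and objects as JSON in quotes. move_arm: Moves the arm, as the interface text tells. Its arguments: {"type":"object","properties":{"increments":{"type":"array","items":{"type":"object","properties":{"claw":{"type":"number"},"slide":{"type":"array","items":{"type":"number"}},"twist":{"type":"array","items":{"type":"number"}}}}}},"required":["increments"]}

```bash
mkdir -p pics; ls
python3 - <<'E'
from plant import manip
import cv2
for n in("scene","top"):
    cv2.imwrite(f"pics/{n}0.png",manip.camera(n)[:,:,::-1]); print(n,manip.camera_model(n))
print(manip.get_obs())
E
```

```text
pics
scene {'fx': 436.628270659301, 'fy': 436.628270659301, 'cx': 319.4433959477881, 'cy': 238.03743979289743, 'xyz': array([1.52647158, 0.26951112, 0.86726453]), 'rotation': array([0.90591077, 0.00544673, 1.79923619])}
top {'fx': 502.92648411197257, 'fy': 502.92648411197257, 'cx': 316.0657896180034, 'cy': 238.79572022257756, 'xyz': array([0.33572785, 0.05036903, 1.30352444]), 'rotation': array([ 0.20449261,  0.0022526 , -1.58332232])}
{'time': 0.1, 'joint_pos': array([ 1.08823051e+00,  2.59255731e-01,  1.53597301e+00, -2.17681061e-05,
        1.34800160e+00, -2.02794900e-01]), 'qvel': array([ 0.00050586, -0.00118366, -0.00251073, -0.00098826, -0.00041681,
       -0.00030765]), 'effort': array([ 3.72927680e-03, -4.38209116e+01, -2.84644926e+01,  7.23832380e-02,
        3.60613747e-02, -4.77885123e-05]), 'eef_pos': array([0.15163255, 0.52819276, 0.23190882]), 'ee_rot': array([-3.13998425e+00, -3.09056217e-04,  2.86182632e+00]), 'wrist_force': array([ 0.63296597,  0.2978347 , -0.47810335]), 'ft_torque': array([-0.00146005, -0.00762042,  0.01905267]), 'grip_force': 0.0, 'finger_gap': 0.09293893000828315}
```

View pics/scene0.png

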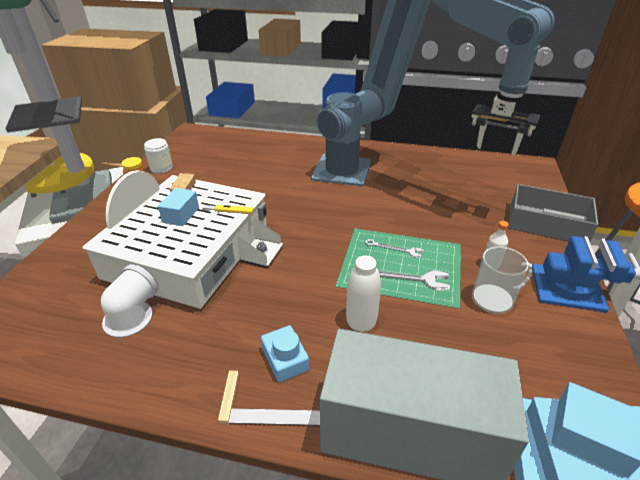

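View pics/top0.png

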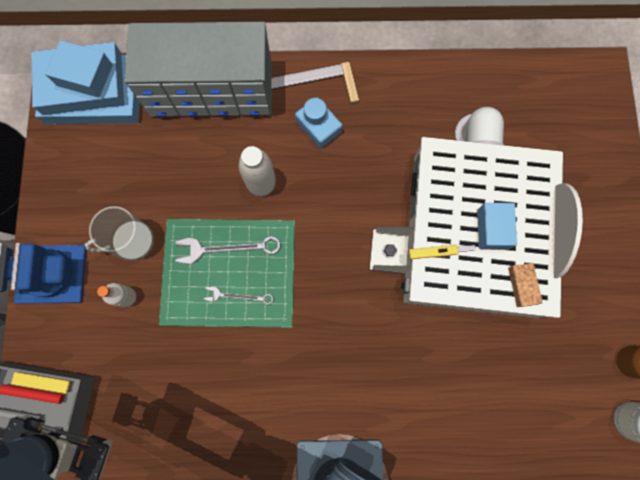

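The top view shows the large spanner with its ring at about (272,245) and jaw at about (187,250), and the nut at about (390,250) between the gussets. The small spanner is at (212–267, 297). Next I'll take close crops and cast rays.

```bash
cat > h.py <<'E'
import numpy as np, cv2
from scipy.spatial.transform import Rotation as R
from plant import manip
def ray(n,u,v):
    c=manip.camera_model(n); M=R.from_euler('xyz',c['rotation']).as_matrix()
    d=M@np.array([(u-c['cx'])/c['fx'],-(v-c['cy'])/c['fy'],-1.]); return np.array(c['xyz']),d
def onz(n,u,v,z):
    o,d=ray(n,u,v); return o+d*(z-o[2])/d[2]
def proj(n,p):
    c=manip.camera_model(n); M=R.from_euler('xyz',c['rotation']).as_matrix()
    q=M.T@(np.array(p)-c['xyz']); return np.array([c['cx']+c['fx']*q[0]/-q[2], c['cy']-c['fy']*q[1]/-q[2]])
def two(u1,u2):  # top px, scene px -> point
    o1,d1=ray('top',*u1); o2,d2=ray('scene',*u2)
    t=np.linalg.lstsq(np.c_[d1,-d2],o2-o1,rcond=None)[0]; a=o1+t[0]*d1;b=o2+t[1]*d2
    return (a+b)/2,np.linalg.norm(a-b)
E
python3 - <<'E'
from h import *
a=cv2.imread("pics/top0.png"); s=cv2.imread("pics/scene0.png")
A=cv2.resize(a[220:275,360:440],None,fx=5,fy=5,interpolation=cv2.INTER_CUBIC)
B=cv2.resize(s[225:280,230:310],None,fx=5,fy=5,interpolation=cv2.INTER_CUBIC)
C=cv2.resize(a[225:280,160:300],None,fx=5,fy=5,interpolation=cv2.INTER_CUBIC)
top=np.hstack([A,B]); C=np.pad(C,((0,0),(0,100),(0,0)))
cv2.imwrite("pics/c1.png",np.vstack([top,C]))
# spanner: bright non-green within mat
hsv=cv2.cvtColor(a,cv2.COLOR_BGR2HSV); m=((hsv[:,:,1]<60)&(hsv[:,:,2]>60)).astype(np.uint8)
m[:, :165]=0; m[:,292:]=0; m[:228]=0; m[275:]=0
n,l,st,ce=cv2.connectedComponentsWithStats(m)
for i in range(1,n):
    if st[i,4]>100: print(st[i],ce[i])
for uv in[(272,245),(187,250),(390,250)]: print(onz('top',*uv,0.016))
print(proj('top',[0.152,0.529,0.233]), proj('scene',[0,0,0]))
E
```

```text
[ 175  236  106   29 1082] [219.68669131 248.23844732]
[0.5877327  0.16506328 0.016     ]
[0.57733735 0.38636444 0.016     ]
[ 0.57049889 -0.14203768  0.016     ]
[ 80.27236153 439.50249498] [341.3367779  170.08320348]
```

View pics/c1.png

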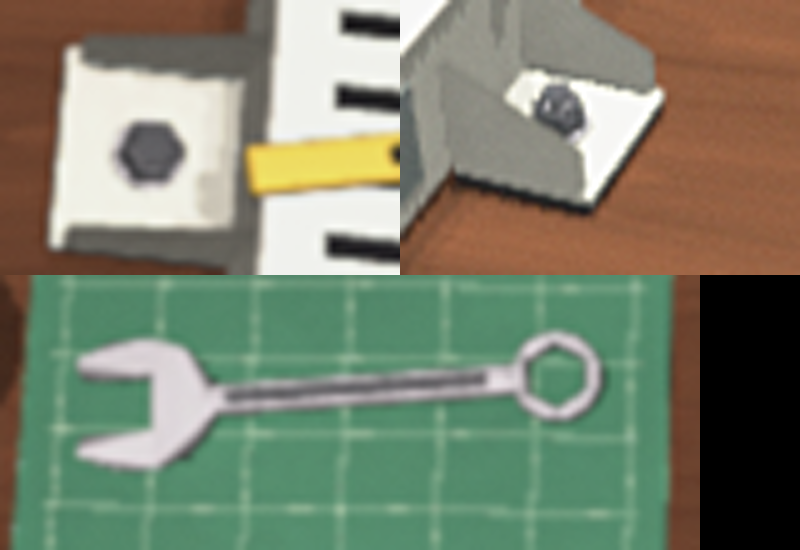

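The crops show the ring hole at about (271.0,244.8), the nut at about (390.0,250.2) in the top view and (261.2,246.2) in the scene view. The foot plate and gussets are visible in both. Now I'll get sub-pixel values.

```bash
cat >> h.py <<'E'
def cut(n,u0,v0,w,h,f=8):
    "upscaled colour crop and map back to pixels"
    im=manip.camera(n) if isinstance(n,str) else n
    return cv2.resize(im[v0:v0+h,u0:u0+w],None,fx=f,fy=f,interpolation=cv2.INTER_CUBIC), (lambda p:(np.asarray(p)+.5)/f-.5+[u0,v0])
def six(cnt,c):
    "six-fold phase (deg mod 60) of a contour given in xy"
    d=cnt-c; a=np.arctan2(d[:,1],d[:,0]); r=np.hypot(*d.T)
    g=np.linspace(-np.pi,np.pi,720,endpoint=False); o=np.argsort(a); rr=np.interp(g,a[o],r[o],period=2*np.pi)
    F=(rr*np.exp(-6j*g)).mean(); F2=np.fft.fft(rr)
    return np.degrees(-np.angle(F))/-6%60*1.0, 2*abs(F)/rr.mean()   # direction of corners = phase
def biggest(m,near=None):
    cs,_=cv2.findContours(m.astype(np.uint8),cv2.RETR_EXTERNAL,cv2.CHAIN_APPROX_NONE)
    if near is not None: cs=[c for c in cs if cv2.pointPolygonTest(c,near,False)>=0]
    return max(cs,key=cv2.contourArea)
E
python3 - <<'E'
from h import *
a=cv2.imread("pics/top0.png"); s=cv2.imread("pics/scene0.png")
# nut
c,mp=cut(a,376,236,30,30); g=cv2.cvtColor(c,cv2.COLOR_BGR2GRAY)
for th in(110,130,150):
    ct=biggest(g<th,(115,115)); M=cv2.moments(ct); cen=mp([M['m10']/M['m00'],M['m01']/M['m00']])
    w=np.array([onz('top',*mp(p),.037)[:2] for p in ct[:,0]]); cw=w.mean(0)
    print('nut',th,cen,onz('top',*cen,.037),cv2.contourArea(ct)/64,six(w,cw))
c2,mp2=cut(s,248,232,28,28); g2=cv2.cvtColor(c2,cv2.COLOR_BGR2GRAY)
ct=biggest(g2<120,(107,115)); M=cv2.moments(ct); cs=mp2([M['m10']/M['m00'],M['m01']/M['m00']]); print('nut scene',cs,'3D',two(cen,cs))
# ring hole
c,mp=cut(a,255,228,32,34); h=cv2.cvtColor(c,cv2.COLOR_BGR2HSV); gm=(h[:,:,1]>70)
ct=biggest(gm,(132,138)); M=cv2.moments(ct); hc=mp([M['m10']/M['m00'],M['m01']/M['m00']])
w=np.array([onz('top',*mp(p),.012)[:2] for p in ct[:,0]]); print('hole',hc,onz('top',*hc,.012),six(w,w.mean(0)))
# handle line
h=cv2.cvtColor(a,cv2.COLOR_BGR2HSV); 
pts=[]
for u in range(206,258):
    col=np.where(h[236:262,u,1]<70)[0]; pts.append((u,col.mean()+236))
pts=np.array(pts); w=np.array([onz('top',u,v,.015)[:2] for u,v in pts]); vx,vy,x0,y0=cv2.fitLine(w.astype(np.float32),cv2.DIST_HUBER,0,1e-4,1e-4).ravel()
print('handle dir deg',np.degrees(np.arctan2(vy,vx)),x0,y0)
# jaw two view
m=(h[:,:,1]<60)&(h[:,:,2]>60); m[:,:170]=0;m[:,205:]=0;m[:232]=0;m[268:]=0
hs=cv2.cvtColor(s,cv2.COLOR_BGR2HSV); ms=(hs[:,:,1]<60)&(hs[:,:,2]>60); ms[:,:424]=0; ms[:,456:]=0; ms[:262]=0; ms[295:]=0
v,u=np.where(m); v2,u2=np.where(ms); print('jaw', u.min(),u.max(),u.mean(),v.mean(),'scene',u2.min(),u2.max(),u2.mean(),v2.mean(), len(u),len(u2))
# bottle, mat
gm=((h[:,:,0]>60)&(h[:,:,0]<95)&(h[:,:,1]>70)); ct=biggest(gm); bx=cv2.boxPoints(cv2.minAreaRect(ct)); print('mat',[onz('top',*p,.003)[:2].round(3) for p in bx])
# front edge of foot plate, in top view
c,mp=cut(a,362,222,30,55); g=cv2.cvtColor(c,cv2.COLOR_BGR2GRAY); P=[]
for v in range(8*12,8*44,4):
    row=g[v].astype(int); P.append(onz('top',*mp([np.argmax(row>150),v]),.018)[:2])
P=np.array(P); l=cv2.fitLine(P.astype(np.float32),cv2.DIST_HUBER,0,1e-4,1e-4).ravel(); print('plate edge dir',np.degrees(np.arctan2(l[1],l[0])),l[2:],P[0],P[-1])
for uv in[(262,190),(252,157)]: print('bottle',onz('top',*uv,0),onz('top',*uv,.2))
E
```

```text
nut 110 [389.57753456 250.07815684] [ 0.56648043 -0.13781015  0.037     ] 100.9609375 (np.float64(30.19009663513222), np.float64(0.057147054798359805))
nut 130 [389.58651862 250.0686055 ] [ 0.56650497 -0.13783418  0.037     ] 112.9765625 (np.float64(30.31720101102972), np.float64(0.054699516875728174))
nut 150 [389.58350273 250.08152511] [ 0.56647148 -0.13782504  0.037     ] 123.9453125 (np.float64(30.18633202716512), np.float64(0.05244368549139245))
nut scene [261.18540911 247.1859931 ] 3D (array([ 0.56808903, -0.13933366,  0.02850446]), np.float64(0.0005028123619770468))
hole [271.02965244 244.81133513] [0.58905151 0.16796169 0.012     ] (np.float64(53.52565203985129), np.float64(0.04855490903725528))
handle dir deg -86.860245 0.5821753 0.28038847
jaw 171 204 189.81692913385828 250.2795275590551 scene 424 453 436.33846153846156 279.7974358974359 508 390
mat [array([0.386, 0.452]), array([0.666, 0.462]), array([0.656, 0.11 ]), array([0.378, 0.114])]
plate edge dir -7.390229 [ 0.58189803 -0.09399689] [ 0.61440406 -0.09832927] [ 0.53130061 -0.08731856]
bottle [0.74262711 0.1943103  0.        ] [0.68019648 0.17222536 0.2       ]
bottle [0.83725913 0.22259494 0.        ] [0.76030909 0.19617028 0.2       ]
```

```bash
cat >> h.py <<'E'
import json
def plan(pose,wps,claw=1.0,dmax=45,amax=8.0):
    "pose/wps (x,y,z[m],yaw deg), tool down; wp may have 5th: claw, 6th: min rows. Prints move_arm calls of 5 rows."
    cur=np.array(pose[:4],float); rows=[]
    for w in wps:
        cl=w[4] if len(w)>4 else claw; claw=cl; w4=np.array(w[:4],float)
        n=max(1,int(np.ceil(np.linalg.norm(w4[:3]-cur[:3])*1e3/dmax)),int(np.ceil(abs(w4[3]-cur[3])/amax)), w[5] if len(w)>5 else 1)
        rows+=[(cur+(w4-cur)*(i+1)/n,cl) for i in range(n)]; cur=w4
    b=np.array(pose[:4],float)
    for k in range(0,len(rows),5):
        out=[]; y=np.radians(b[3]); T=np.array([[np.cos(y),np.sin(y),0],[np.sin(y),-np.cos(y),0],[0,0,-1]])
        for r,cl in rows[k:k+5]:
            s=(T@(r[:3]-b[:3])*1e3).round(1); t=round(b[3]-r[3],1); out.append(dict(claw=cl,slide=s.tolist(),twist=[0,0,t]))
        print(json.dumps(out).replace(' ','')); b=np.r_[b[:3]+T.T@s/1e3,b[3]-t]
    print('end',b.round(4).tolist())
def now():
    o=manip.get_obs(); print('t',round(o['time'],2),'pos',o['eef_pos'].round(4),'rot',np.degrees(o['ee_rot']).round(2),'F',o['wrist_force'].round(1),'gap',round(o['finger_gap'],4),'grip',round(o['grip_force'],1)); return o
def along(ring,yaw,d,z): return [ring[0]+d*np.cos(np.radians(yaw)),ring[1]+d*np.sin(np.radians(yaw)),z,yaw]
E
python3 - <<'E'
from h import *
p,e=two((189.8,250.28),(438,279.8)); print('jaw',p,e)
plan((.152,.529,.233,163.97),[(.45,.37,.233,110),(.583,.272,.12,93.1),(.583,.272,.06,93.1)])
E
```

```text
jaw [0.57733285 0.38424068 0.01067059] 0.007469449460607699
[{"claw":1.0,"slide":[-41.3,-8.8,0.0],"twist":[0,0,6.7]},{"claw":1.0,"slide":[-82.6,-17.6,0.0],"twist":[0,0,13.5]},{"claw":1.0,"slide":[-123.9,-26.4,0.0],"twist":[0,0,20.2]},{"claw":1.0,"slide":[-165.2,-35.3,0.0],"twist":[0,0,27.0]},{"claw":1.0,"slide":[-206.4,-44.1,0.0],"twist":[0,0,33.7]}]
[{"claw":1.0,"slide":[-39.3,15.6,0.0],"twist":[0,0,6.8]},{"claw":1.0,"slide":[-78.5,31.2,0.0],"twist":[0,0,13.5]},{"claw":1.0,"slide":[-117.8,46.8,0.0],"twist":[0,0,20.3]},{"claw":1.0,"slide":[-149.9,54.4,22.6],"twist":[0,0,23.6]},{"claw":1.0,"slide":[-182.1,62.0,45.2],"twist":[0,0,27.0]}]
[{"claw":1.0,"slide":[-25.1,21.4,22.6],"twist":[0,0,3.4]},{"claw":1.0,"slide":[-50.3,42.8,45.2],"twist":[0,0,6.8]},{"claw":1.0,"slide":[-75.5,64.2,67.8],"twist":[0,0,10.2]},{"claw":1.0,"slide":[-75.5,64.2,97.8],"twist":[0,0,10.2]},{"claw":1.0,"slide":[-75.5,64.2,127.8],"twist":[0,0,10.2]}]
end [0.583, 0.272, 0.06, 93.07]
```

Emit:
move_arm --increments '[{"claw": 1.0, "slide": [-41, -9, 0], "twist": [0, 0, 6.7]}, {"claw": 1.0, "slide": [-83, -18, 0], "twist": [0, 0, 13.5]}, {"claw": 1.0, "slide": [-124, -26, 0], "twist": [0, 0, 20]}, {"claw": 1.0, "slide": [-165, -35, 0], "twist": [0, 0, 27]}, {"claw": 1.0, "slide": [-206.4, -44.1, 0], "twist": [0, 0, 33.7]}]'

```text
time: 0.6
eef_pos: [0.3391, 0.4282, 0.2323]
ee_rot: [-3.141, -0.0, 2.269]
wrist_force: [0.3, 0.7, -0.1]
finger_gap: 0.093
grip_force: 0.0
```

Emit:
move_arm --increments '[{"claw": 1.0, "slide": [-39, 15.6, 0], "twist": [0, 0, 6.8]}, {"claw": 1.0, "slide": [-78.5, 31, 0], "twist": [0, 0, 13.5]}, {"claw": 1.0, "slide": [-118, 47, 0], "twist": [0, 0, 20.3]}, {"claw": 1.0, "slide": [-150, 54.4, 22.6], "twist": [0, 0, 23.6]}, {"claw": 1.0, "slide": [-182.1, 62, 45.2], "twist": [0, 0, 27]}]'

```text
time: 1.1
eef_pos: [0.5047, 0.3294, 0.1871]
ee_rot: [3.14, -0.0, 1.799]
wrist_force: [-0.0, 0.4, -0.1]
finger_gap: 0.0931
grip_force: 0.0
```

Emit:
move_arm --increments '[{"claw": 1.0, "slide": [-25, 21.4, 22.6], "twist": [0, 0, 3.4]}, {"claw": 1.0, "slide": [-50.3, 42.8, 45.2], "twist": [0, 0, 6.8]}, {"claw": 1.0, "slide": [-75.5, 64.2, 67.8], "twist": [0, 0, 10.2]}, {"claw": 1.0, "slide": [-75.5, 64.2, 97.8], "twist": [0, 0, 10.2]}, {"claw": 1.0, "slide": [-75.5, 64.2, 127.8], "twist": [0, 0, 10.2]}]'

```text
time: 1.6
eef_pos: [0.5837, 0.2704, 0.058]
ee_rot: [-3.141, 0.0, 1.622]
wrist_force: [0.3, -0.1, 0.2]
finger_gap: 0.0933
grip_force: 0.0
```

Run:
```python
from h import *
o=now(); t=manip.camera('top')[:,:,::-1]; s=manip.camera('scene')[:,:,::-1]
A=cv2.resize(t[190:310,150:310],None,fx=3.5,fy=3.5,interpolation=cv2.INTER_CUBIC)
cv2.imwrite('pics/hov.png',A)
plan((.583,.272,.06,93.07),[(.583,.272,.019,93.1,1,2),(.583,.272,.019,93.1,0,3)])
```

```text
t 1.6 pos [0.5837 0.2704 0.058 ] rot [-179.98    0.     92.94] F [ 0.3 -0.1  0.2] gap 0.0933 grip 0.0
[{"claw":1,"slide":[0.0,0.0,20.5],"twist":[0,0,-0.0]},{"claw":1,"slide":[0.0,0.0,41.0],"twist":[0,0,-0.0]},{"claw":0,"slide":[0.0,0.0,41.0],"twist":[0,0,-0.0]},{"claw":0,"slide":[0.0,0.0,41.0],"twist":[0,0,-0.0]},{"claw":0,"slide":[0.0,0.0,41.0],"twist":[0,0,-0.0]}]
end [0.583, 0.272, 0.019, 93.07]
```

View pics/hov.png

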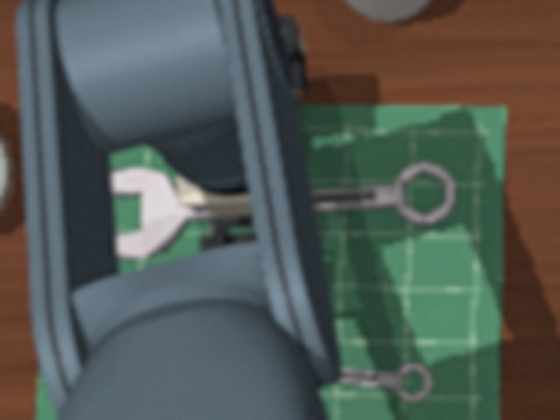

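The view shows the arm above the handle. The ring is clear at crop (425,193) and the fingers are inside the jaw and handle area, over the middle. I'll go down and grip.

Emit:
move_arm --increments '[{"claw": 1.0, "slide": [0, 0, 20], "twist": [0, 0, 0]}, {"claw": 1.0, "slide": [0, 0, 33], "twist": [0, 0, 0]}, {"claw": 1.0, "slide": [0, 0, 39], "twist": [0, 0, 0]}, {"claw": 0.3, "slide": [0, 0, 39], "twist": [0, 0, 0]}, {"claw": 0, "slide": [0, 0, 39], "twist": [0, 0, 0]}]'

```text
time: 2.2
eef_pos: [0.5833, 0.2719, 0.0215]
ee_rot: [3.141, -0.0, 1.625]
wrist_force: [-0.3, 0.2, -0.1]
finger_gap: 0.0814
grip_force: 0.0
```

Emit:
move_arm --increments '[{"claw": 0, "slide": [0, 0, 0], "twist": [0, 0, 0]}, {"claw": 0, "slide": [0, 0, 0], "twist": [0, 0, 0]}, {"claw": 0, "slide": [0, 0, 0], "twist": [0, 0, 0]}, {"claw": 0, "slide": [0, 0, 0], "twist": [0, 0, 0]}]'

```text
time: 2.6
eef_pos: [0.583, 0.2716, 0.021]
ee_rot: [3.141, -0.0, 1.624]
wrist_force: [0.3, -0.7, 0.5]
finger_gap: 0.0493
grip_force: 0.0
```

Emit:
move_arm --increments '[{"claw": 0, "slide": [0, 0, 2], "twist": [0, 0, 0]}, {"claw": 0, "slide": [0, 0, 2], "twist": [0, 0, 0]}, {"claw": 0, "slide": [0, 0, 2], "twist": [0, 0, 0]}, {"claw": 0, "slide": [0, 0, 2], "twist": [0, 0, 0]}, {"claw": 0, "slide": [0, 0, 2], "twist": [0, 0, 0]}]'

```text
time: 3.1
eef_pos: [0.5828, 0.2716, 0.0186]
ee_rot: [-3.141, 0.0, 1.624]
wrist_force: [0.5, -0.5, -1.3]
finger_gap: 0.0146
grip_force: 30.0
```

Emit:
move_arm --increments '[{"claw": 0, "slide": [0, 0, 0], "twist": [0, 0, 0]}, {"claw": 0, "slide": [0, 0, 0], "twist": [0, 0, 0]}, {"claw": 0, "slide": [0, 0, 0], "twist": [0, 0, 0]}]'

```text
time: 3.4
eef_pos: [0.5828, 0.2716, 0.0186]
ee_rot: [-3.141, 0.0, 1.624]
wrist_force: [-0.4, 0.1, -0.9]
finger_gap: 0.0146
grip_force: 30.0
```

Run:
```python
from h import *
o=now()
# commanded pose ~ (.583,.272,.019,93.07); hover with ring above nut, relative 37deg -> yaw 119.5
N=(.567,-.1385); print('goal',along(N,119.5,.105,.09))
plan((.583,.272,.019,93.07),[(.583,.272,.1,93.07,0,3),(.45,.05,.1,105),along(N,117,.105,.1)+[0,2]],0,dmax=40)
```

```text
t 3.4 pos [0.5828 0.2716 0.0186] rot [-179.99    0.     93.07] F [-0.4  0.1 -0.9] gap 0.0146 grip 30.0
goal [np.float64(0.5152955261891359), np.float64(-0.04711265192631055), 0.09, 119.5]
[{"claw":0,"slide":[0.0,0.0,-27.0],"twist":[0,0,0.0]},{"claw":0,"slide":[0.0,0.0,-54.0],"twist":[0,0,0.0]},{"claw":0,"slide":[0.0,0.0,-81.0],"twist":[0,0,0.0]},{"claw":0,"slide":[-30.7,-20.7,-81.0],"twist":[0,0,-1.7]},{"claw":0,"slide":[-61.3,-41.3,-81.0],"twist":[0,0,-3.4]}]
[{"claw":0,"slide":[-29.4,-22.5,0.0],"twist":[0,0,-1.7]},{"claw":0,"slide":[-58.7,-44.9,0.0],"twist":[0,0,-3.4]},{"claw":0,"slide":[-88.1,-67.4,0.0],"twist":[0,0,-5.1]},{"claw":0,"slide":[-117.5,-89.9,0.0],"twist":[0,0,-6.8]},{"claw":0,"slide":[-146.9,-112.3,0.0],"twist":[0,0,-8.5]}]
[{"claw":0,"slide":[-36.5,14.2,0.0],"twist":[0,0,-4.0]},{"claw":0,"slide":[-73.0,28.3,0.0],"twist":[0,0,-8.0]},{"claw":0,"slide":[-109.6,42.5,0.0],"twist":[0,0,-12.0]}]
end [0.5194, -0.0449, 0.1, 116.97]
```

Emit:
move_arm --increments '[{"claw": 0, "slide": [0, 0, -20], "twist": [0, 0, 0]}, {"claw": 0, "slide": [0, 0, -50], "twist": [0, 0, 0]}, {"claw": 0, "slide": [0, 0, -81], "twist": [0, 0, 0]}, {"claw": 0, "slide": [-30.7, -20.7, -81], "twist": [0, 0, -1.7]}, {"claw": 0, "slide": [-61.3, -41.3, -81], "twist": [0, 0, -3.4]}]'

```text
time: 3.9
eef_pos: [0.545, 0.2081, 0.1002]
ee_rot: [3.14, 0.0, 1.687]
wrist_force: [-0.5, -0.7, -5.5]
finger_gap: 0.0148
grip_force: 30.0
```

Emit:
move_arm --increments '[{"claw": 0, "slide": [-29.4, -22.5, 0], "twist": [0, 0, -1.7]}, {"claw": 0, "slide": [-58.7, -45, 0], "twist": [0, 0, -3.4]}, {"claw": 0, "slide": [-88, -67.4, 0], "twist": [0, 0, -5.1]}, {"claw": 0, "slide": [-117.5, -90, 0], "twist": [0, 0, -6.8]}, {"claw": 0, "slide": [-146.9, -112.3, 0], "twist": [0, 0, -8.5]}]'

```text
time: 4.4
eef_pos: [0.4484, 0.0485, 0.0992]
ee_rot: [-3.141, -0.0, 1.834]
wrist_force: [1.5, -0.3, -3.8]
finger_gap: 0.0146
grip_force: 30.0
```

Emit:
move_arm --increments '[{"claw": 0, "slide": [-36.5, 14.2, 0], "twist": [0, 0, -4]}, {"claw": 0, "slide": [-73, 28.3, 0], "twist": [0, 0, -8]}, {"claw": 0, "slide": [-109.6, 42.5, 0], "twist": [0, 0, -12]}, {"claw": 0, "slide": [-109.6, 42.5, 0], "twist": [0, 0, -12]}, {"claw": 0, "slide": [-109.6, 42.5, 0], "twist": [0, 0, -12]}]'

```text
time: 4.9
eef_pos: [0.5189, -0.0459, 0.0989]
ee_rot: [-3.14, -0.001, 2.039]
wrist_force: [-0.6, -0.1, -4.5]
finger_gap: 0.0146
grip_force: 30.0
```

Run:
```python
from h import *
o=now(); t=manip.camera('top')[:,:,::-1]; s=manip.camera('scene')[:,:,::-1]
cv2.imwrite('pics/t1.png',t); cv2.imwrite('pics/s1.png',s)
A=cv2.resize(t[205:285,350:430],None,fx=5,fy=5,interpolation=cv2.INTER_CUBIC)
B=cv2.resize(s[210:290,230:310],None,fx=5,fy=5,interpolation=cv2.INTER_CUBIC)
cv2.imwrite('pics/n1.png',np.hstack([A,B]))
y=o['ee_rot'][2]; r=o['eef_pos']-[.105*np.cos(y),.105*np.sin(y),.0156]; print('ring pred',r,proj('top',r),proj('scene',r),'nut',proj('top',[.567,-.1385,.037]))
```

```text
t 4.9 pos [ 0.5189 -0.0459  0.0989] rot [-1.7993e+02 -8.0000e-02  1.1682e+02] F [-0.6 -0.1 -4.5] gap 0.0146 grip 30.0
ring pred [ 0.56623891 -0.13963135  0.08328328] [392.95999525 246.76996596] [259.75698368 232.48127216] nut [389.83847304 249.87504034]
```

View pics/n1.png

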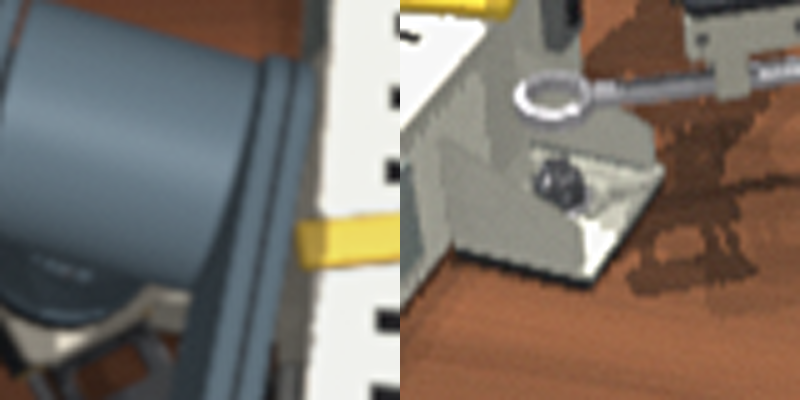

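The scene crop shows the ring above the nut at crop (548,95), with the handle running right into the fingers. The top view is blocked by the forearm. I'll check for tilt and position with a larger crop.

Run:
```python
from h import *
s=cv2.imread('pics/s1.png'); f=8
u0,v0=246,208
A=cv2.resize(s[v0:v0+40,u0:u0+98],None,fx=f,fy=f,interpolation=cv2.INTER_CUBIC)
o=manip.get_obs(); y=np.degrees(o['ee_rot'][2]); g=o['eef_pos']
def P(d,z,side=0):
    c,sn=np.cos(np.radians(y)),np.sin(np.radians(y)); return proj('scene',[g[0]+(d-.105)*c+side*sn,g[1]+(d-.105)*sn-side*c,g[2]-.0156+z])
for q in [P(0,0),P(.03,.0065),P(.08,.0065),P(.13,.0065),P(.175,.0065),P(.25,.0065,.03),P(.25,.0065,-.03)]+[P(.023*np.cos(a),.013,.023*np.sin(a)) for a in np.arange(0,6.3,.6)]:
    w=((q-[u0,v0]+.5)*f-.5); print(q.round(1),end=' '); cv2.circle(A,tuple(int(i) for i in w),3,(0,0,255),-1)
cv2.imwrite('pics/n2.png',A)
```

```text
[260.3 232.4] [270.2 229.1] [286.8 226.7] [303.2 224.2] [317.7 222. ] [344.3 224.1] [338.9 213. ] [267.7 227.7] [267.  230.5] [263.8 232.7] [259.2 233.6] [254.9 232.9] [252.4 230.7] [252.5 227.9] [255.3 225.5] [259.6 224.3] [264.  224.7] [267.1 226.5]
```

View pics/n2.png

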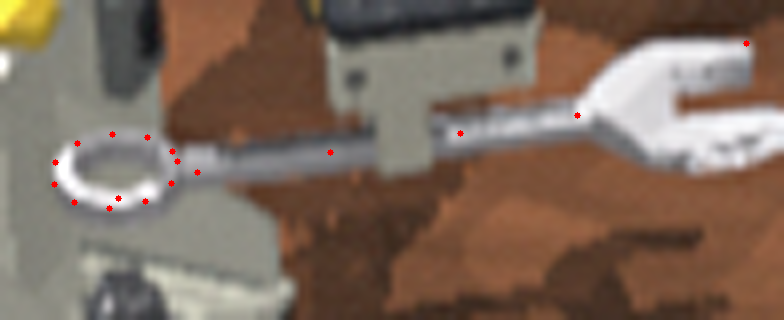

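The spanner in the hand matches the prediction within about 1 px: the projected points lie on the ring outline and the handle line, with no tilt. Now I'll align and lower to the nut top.

Run:
```python
from h import *
N=(.567,-.139)
plan((.5189,-.0459,.0989,116.8),[along(N,119,.105,.0989)+[0,2],along(N,119,.105,.0585)+[0,3]],0)
plan(along(N,119,.105,.0585),[along(N,119,.105,.0485)+[0,4]],0)
```

```text
[{"claw":0,"slide":[0.1,-1.5,0.0],"twist":[0,0,-1.1]},{"claw":0,"slide":[0.1,-3.1,0.0],"twist":[0,0,-2.2]},{"claw":0,"slide":[0.1,-3.1,13.5],"twist":[0,0,-2.2]},{"claw":0,"slide":[0.1,-3.1,26.9],"twist":[0,0,-2.2]},{"claw":0,"slide":[0.1,-3.1,40.4],"twist":[0,0,-2.2]}]
end [0.5161, -0.0472, 0.0585, 119.0]
[{"claw":0,"slide":[0.0,0.0,2.5],"twist":[0,0,0.0]},{"claw":0,"slide":[0.0,0.0,5.0],"twist":[0,0,0.0]},{"claw":0,"slide":[0.0,0.0,7.5],"twist":[0,0,0.0]},{"claw":0,"slide":[0.0,0.0,10.0],"twist":[0,0,0.0]}]
end [0.5161, -0.0472, 0.0485, 119.0]
```

Emit:
move_arm --increments '[{"claw": 0, "slide": [0, -1.5, 0], "twist": [0, 0, -1.1]}, {"claw": 0, "slide": [0.1, -3.1, 0], "twist": [0, 0, -2.2]}, {"claw": 0, "slide": [0.1, -3.1, 13.5], "twist": [0, 0, -2.2]}, {"claw": 0, "slide": [0.1, -3.1, 27], "twist": [0, 0, -2.2]}, {"claw": 0, "slide": [0.1, -3.1, 40.4], "twist": [0, 0, -2.2]}]'

```text
time: 5.5
eef_pos: [0.5162, -0.046, 0.0591]
ee_rot: [3.141, 0.0, 2.082]
wrist_force: [0.0, 0.4, -4.0]
finger_gap: 0.0148
grip_force: 30.0
```

Emit:
move_arm --increments '[{"claw": 0, "slide": [0, 0, 0], "twist": [0, 0, 0]}, {"claw": 0, "slide": [0, 0, 3], "twist": [0, 0, 0]}, {"claw": 0, "slide": [0, 0, 6], "twist": [0, 0, 0]}, {"claw": 0, "slide": [0, 0, 9], "twist": [0, 0, 0]}, {"claw": 0, "slide": [0, 0, 9], "twist": [0, 0, 0]}]'

```text
time: 6.0
eef_pos: [0.5164, -0.0466, 0.0502]
ee_rot: [-3.142, -0.0, 2.08]
wrist_force: [-0.6, -1.1, -4.6]
finger_gap: 0.0145
grip_force: 30.0
```

Emit:
move_arm --increments '[{"claw": 0, "slide": [0, 0, 1.5], "twist": [0, 0, 0]}, {"claw": 0, "slide": [0, 0, 3], "twist": [0, 0, 0]}, {"claw": 0, "slide": [0, 0, 4.5], "twist": [0, 0, 0]}, {"claw": 0, "slide": [0, 0, 4.5], "twist": [0, 0, 0]}]'

```text
time: 6.4
eef_pos: [0.5166, -0.0468, 0.0457]
ee_rot: [3.141, 0.0, 2.08]
wrist_force: [0.6, -0.0, -4.3]
finger_gap: 0.0148
grip_force: 30.0
```

Emit:
move_arm --increments '[{"claw": 0, "slide": [0, 0, 2], "twist": [0, 0, 0]}, {"claw": 0, "slide": [0, 0, 4], "twist": [0, 0, 0]}, {"claw": 0, "slide": [0, 0, 6], "twist": [0, 0, 0]}, {"claw": 0, "slide": [0, 0, 7.5], "twist": [0, 0, 0]}, {"claw": 0, "slide": [0, 0, 7.5], "twist": [0, 0, 0]}]'

```text
time: 6.9
eef_pos: [0.5164, -0.0467, 0.038]
ee_rot: [-3.141, -0.0, 2.08]
wrist_force: [1.0, -0.6, -4.2]
finger_gap: 0.0147
grip_force: 30.0
```

Run:
```python
from h import *
o=now(); y=np.degrees(o['ee_rot'][2]); g=o['eef_pos']
r=g-[.105*np.cos(np.radians(y)),.105*np.sin(np.radians(y)),.0156]; print('ring',r)
plan(list(g)+[y],[along(r,y-d,.105,g[2])+[0] for d in range(2,13,2)]+[along(r,y-d,.105,g[2])+[0] for d in range(16,77,4)],0)
```

```text
t 6.9 pos [ 0.5164 -0.0467  0.038 ] rot [-1.7998e+02 -1.0000e-02  1.1917e+02] F [ 1.  -0.6 -4.2] gap 0.0147 grip 30.0
ring [ 0.56754515 -0.13836936  0.02239744]
[{"claw":0,"slide":[-0.1,3.7,0.0],"twist":[0,0,2.0]},{"claw":0,"slide":[-0.3,7.3,0.0],"twist":[0,0,4.0]},{"claw":0,"slide":[-0.6,11.0,0.0],"twist":[0,0,6.0]},{"claw":0,"slide":[-1.0,14.6,0.0],"twist":[0,0,8.0]},{"claw":0,"slide":[-1.6,18.2,0.0],"twist":[0,0,10.0]}]
[{"claw":0,"slide":[-0.1,3.7,0.0],"twist":[0,0,2.0]},{"claw":0,"slide":[-0.6,11.0,0.0],"twist":[0,0,6.0]},{"claw":0,"slide":[-1.6,18.3,0.0],"twist":[0,0,10.0]},{"claw":0,"slide":[-3.1,25.4,0.0],"twist":[0,0,14.0]},{"claw":0,"slide":[-5.1,32.5,0.0],"twist":[0,0,18.0]}]
[{"claw":0,"slide":[-0.3,7.3,0.0],"twist":[0,0,4.0]},{"claw":0,"slide":[-1.1,14.6,0.0],"twist":[0,0,8.0]},{"claw":0,"slide":[-2.3,21.8,0.0],"twist":[0,0,12.0]},{"claw":0,"slide":[-4.1,28.9,0.0],"twist":[0,0,16.0]},{"claw":0,"slide":[-6.4,35.9,0.0],"twist":[0,0,20.0]}]
[{"claw":0,"slide":[-0.2,7.3,0.0],"twist":[0,0,4.0]},{"claw":0,"slide":[-1.0,14.6,0.0],"twist":[0,0,8.0]},{"claw":0,"slide":[-2.3,21.8,0.0],"twist":[0,0,12.0]},{"claw":0,"slide":[-4.0,28.9,0.0],"twist":[0,0,16.0]},{"claw":0,"slide":[-6.3,35.9,0.0],"twist":[0,0,20.0]}]
[{"claw":0,"slide":[-0.3,7.3,0.0],"twist":[0,0,4.0]},{"claw":0,"slide":[-1.0,14.6,0.0],"twist":[0,0,8.0]}]
end [0.6441, -0.0665, 0.038, 43.1699]
```

The ring is on: its underside is about 22 mm up, with no contact force. Starting the clockwise swing.

Emit:
move_arm --increments '[{"claw": 0, "slide": [-0.1, 3.7, 0], "twist": [0, 0, 2]}, {"claw": 0, "slide": [-0.3, 7.3, 0], "twist": [0, 0, 4]}, {"claw": 0, "slide": [-0.6, 11, 0], "twist": [0, 0, 6]}, {"claw": 0, "slide": [-1, 14.6, 0], "twist": [0, 0, 8]}, {"claw": 0, "slide": [-1.6, 18.2, 0], "twist": [0, 0, 10]}]'

```text
time: 7.4
eef_pos: [0.5333, -0.0392, 0.0383]
ee_rot: [-3.142, 0.0, 1.904]
wrist_force: [0.7, -1.2, -4.4]
finger_gap: 0.0148
grip_force: 30.0
```

Emit:
move_arm --increments '[{"claw": 0, "slide": [-0.2, 5.5, 0], "twist": [0, 0, 3]}, {"claw": 0, "slide": [-0.6, 11, 0], "twist": [0, 0, 6]}, {"claw": 0, "slide": [-1.3, 16.4, 0], "twist": [0, 0, 9]}, {"claw": 0, "slide": [-2.3, 21.8, 0], "twist": [0, 0, 12]}, {"claw": 0, "slide": [-3.6, 27.2, 0], "twist": [0, 0, 15]}]'

```text
time: 7.9
eef_pos: [0.56, -0.0334, 0.0381]
ee_rot: [-3.141, -0.0, 1.642]
wrist_force: [0.7, 0.2, -4.4]
finger_gap: 0.0144
grip_force: 30.0
```

Run:
```python
from h import *
o=now(); y=np.degrees(o['ee_rot'][2]); g=o['eef_pos']
r=g-[.105*np.cos(np.radians(y)),.105*np.sin(np.radians(y)),.0156]; print('ring',r,'torque',o['ft_torque'])
```

```text
t 7.9 pos [ 0.56   -0.0334  0.0381] rot [-1.7997e+02 -2.0000e-02  9.4060e+01] F [ 0.7  0.2 -4.4] gap 0.0144 grip 30.0
ring [ 0.56741938 -0.13810505  0.02253566] torque [-0.3051211   0.00778967  0.05617481]
```

The force is too small for a nut with 0.6 N m of drag. I need to look.

Run:
```python
from h import *
s=manip.camera('scene')[:,:,::-1].copy(); t=manip.camera('top')[:,:,::-1].copy(); cv2.imwrite('pics/s3.png',s); cv2.imwrite('pics/t3.png',t)
now()
A=cv2.resize(s[218:283,235:310],None,fx=8,fy=8,interpolation=cv2.INTER_CUBIC)
cv2.imwrite('pics/n3.png',A)
```

```text
t 8.0 pos [ 0.5605 -0.0335  0.0382] rot [ 1.7999e+02 -1.0000e-02  9.4150e+01] F [ 0.1 -0.3 -4.1] gap 0.0147 grip 30.0
```

View pics/n3.png

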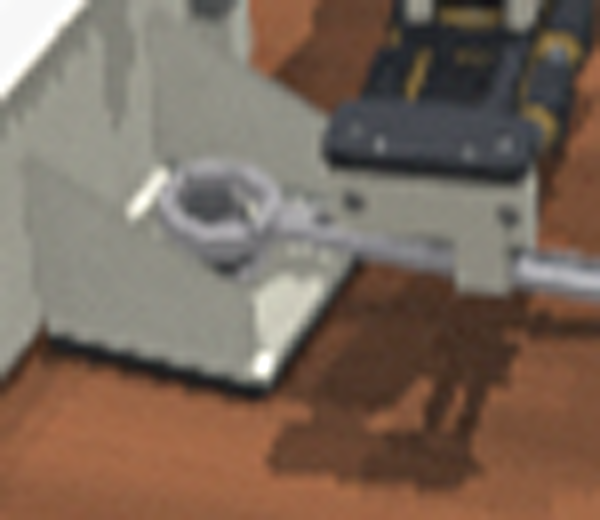

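The crop shows the ring around (220,212) with the nut visible through the hole, and something dark (the nut's lower part) at (230,268) below the ring. I'll compare that with the projections.

Run:
```python
from h import *
o=manip.get_obs(); y=np.radians(94.1); g=np.array([.5602,-.0335,.0381])
def P(d,z,side=0):
    c,sn=np.cos(y),np.sin(y); return ((proj('scene',[g[0]+(d-.105)*c+side*sn,g[1]+(d-.105)*sn-side*c,g[2]-.0156+z])-[235,218]+.5)*8-.5).round(0)
print('top circle c',P(0,.013),'L/R/T/B',*[P(.023*np.cos(a),.013,.023*np.sin(a)) for a in np.arange(4)*np.pi/2])
print('bottom circle',*[P(.023*np.cos(a),0,.023*np.sin(a)) for a in np.arange(4)*np.pi/2])
print('handle',P(.03,.012),P(.105,.012),P(.13,.012))
N=[.5674,-.1383]
for z in(.021,.037,.046): print('nut',z,((proj('scene',N+[z])-[235,218]+.5)*8-.5).round(0))
s0=cv2.imread('pics/scene0.png'); print('nut blob seen', ((np.array([261.19,247.19])-[235,218]+.5)*8-.5))
```

```text
top circle c [215. 223.] L/R/T/B [274. 228.] [199. 261.] [156. 217.] [231. 185.]
bottom circle [277. 255.] [202. 288.] [160. 243.] [234. 212.]
handle [293. 232.] [487. 251.] [553. 257.]
nut 0.021 [219. 252.]
nut 0.037 [215. 219.]
nut 0.046 [213. 200.]
nut blob seen [213.02 237.02]
```

The ring sits about 12 mm higher than commanded. It rests on the nut top, the spanner has pitched about 5° in the pads, and it is roughly 1–2.5 mm off in y. I'll lift, swing back, tilt the tool to level the spanner, and shift onto the two-view nut position (0.568, -0.140).

Run:
```python
from h import *
plan((.5605,-.0335,.0382,94.1),[(.5605,-.0335,.068,94.1,0,2)]+[along((.568,-.140),y,.104,.068)+[0] for y in(100,106,112,119)],0)
```

```text
[{"claw":0,"slide":[0.0,0.0,-14.9],"twist":[0,0,0.0]},{"claw":0,"slide":[0.0,0.0,-29.8],"twist":[0,0,0.0]},{"claw":0,"slide":[-3.3,-10.8,-29.8],"twist":[0,0,-5.9]},{"claw":0,"slide":[-5.0,-21.6,-29.8],"twist":[0,0,-11.9]},{"claw":0,"slide":[-7.8,-32.1,-29.8],"twist":[0,0,-17.9]}]
[{"claw":0,"slide":[-0.8,-12.7,0.0],"twist":[0,0,-7.0]}]
end [0.5176, -0.0491, 0.068, 119.0]
```

Emit:
move_arm --increments '[{"claw": 0, "slide": [0, 0, -15], "twist": [0, 0, 0]}, {"claw": 0, "slide": [0, 0, -30], "twist": [0, 0, 0]}, {"claw": 0, "slide": [-3.3, -10.8, -30], "twist": [0, 0, -6]}, {"claw": 0, "slide": [-5, -21.6, -30], "twist": [0, 0, -12]}, {"claw": 0, "slide": [-7.8, -32.1, -30], "twist": [0, 0, -18]}]'

```text
time: 8.5
eef_pos: [0.5273, -0.0434, 0.0681]
ee_rot: [-3.141, -0.001, 1.964]
wrist_force: [1.1, -0.6, -4.4]
finger_gap: 0.0151
grip_force: 30.0
```

Emit:
move_arm --increments '[{"claw": 0, "slide": [-0.8, -12.7, 0], "twist": [0, 0, -7]}, {"claw": 0, "slide": [-0.8, -12.7, 0], "twist": [0, 0, -7]}]'

```text
time: 8.7
eef_pos: [0.5148, -0.0492, 0.0678]
ee_rot: [-3.139, -0.002, 2.082]
wrist_force: [0.4, 0.9, -3.9]
finger_gap: 0.0143
grip_force: 30.0
```

Emit:
move_arm --increments '[{"claw": 0, "slide": [0, 0, 0], "twist": [0, 3, 0]}, {"claw": 0, "slide": [0, 0, 0], "twist": [0, 5.5, 0]}, {"claw": 0, "slide": [0, 0, 0], "twist": [0, 5.5, 0]}, {"claw": 0, "slide": [0, 0, 0], "twist": [0, 5.5, 0]}]'

```text
time: 9.1
eef_pos: [0.5173, -0.0494, 0.068]
ee_rot: [-3.141, -0.095, 2.078]
wrist_force: [-0.2, 0.4, -4.1]
finger_gap: 0.0146
grip_force: 30.0
```

```bash
cat >> h.py <<'E'
def overlay(fn,f=8,u0=235,v0=205,w=95,h=70,pitch=0,d0=.105,dz=.0156):
    "scene crop with predicted ring top circle, handle and nut axis points"
    s=manip.camera('scene')[:,:,::-1].copy(); o=now(); g=o['eef_pos']
    A=cv2.resize(s[v0:v0+h,u0:u0+w],None,fx=f,fy=f,interpolation=cv2.INTER_CUBIC)
    y=o['ee_rot'][2]; c,sn=np.cos(y),np.sin(y)
    def P(d,z,side=0): return [g[0]+(d-d0)*c+side*sn,g[1]+(d-d0)*sn-side*c,g[2]-dz+z]
    def dot(p,col):
        q=((proj('scene',p)-[u0,v0]+.5)*f-.5); cv2.circle(A,tuple(int(i) for i in q),2,col,-1)
    for a in np.arange(0,6.28,.4): dot(P(.023*np.cos(a),.013,.023*np.sin(a)),(0,0,255))
    for d in(.03,.06,.09,.12): dot(P(d,.012),(0,255,255))
    for z in(.021,.037,.046): dot([.568,-.140,z],(255,255,0))
    cv2.imwrite(fn,A); print('torque',o['ft_torque'].round(3),'ring',np.round(P(0,0),4))
E
python3 -c "
from h import *
overlay('pics/n4.png')"
```

```text
t 9.15 pos [ 0.5171 -0.0491  0.068 ] rot [-179.98   -5.47  119.1 ] F [-0.2  0.2 -4.3] gap 0.0147 grip 30.0
torque [-0.255 -0.058 -0.009] ring [ 0.5681 -0.1409  0.0524]
```

View pics/n4.png

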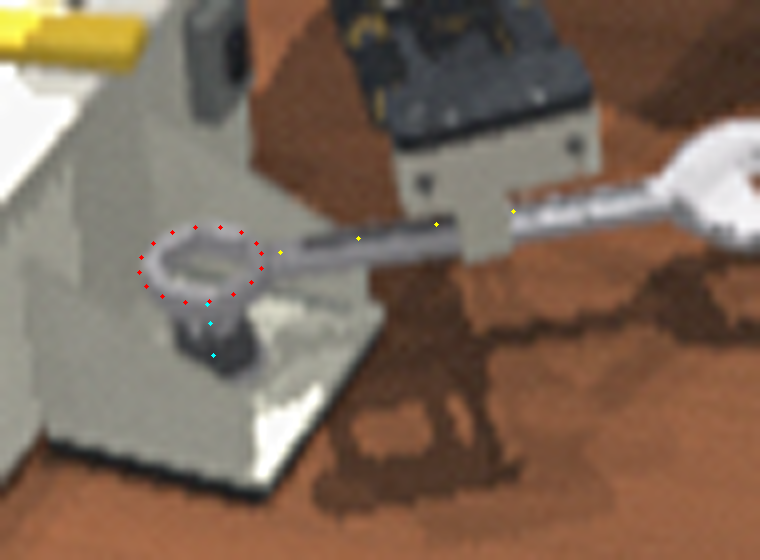

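The ring is now level and matches the prediction to about 0.3 px; its crop centre is about (203,263). The nut and stud sit right below at about (212,335). I'll check the nut extents numerically in the clean first image.

Run:
```python
from h import *
g=cv2.cvtColor(cv2.imread('pics/scene0.png'),cv2.COLOR_BGR2GRAY)
print('cols',list(range(250,273)))
for v in range(236,258): print(v,' '.join('%3d'%x for x in g[v,250:273]))
for z in(.021,.037,.046): print(z,proj('scene',[.568,-.1395,z]).round(2))
t=cv2.cvtColor(cv2.imread('pics/top0.png'),cv2.COLOR_BGR2GRAY)
print('top cols 380..400')
for v in range(241,260): print(v,' '.join('%3d'%x for x in t[v,380:401]))
for z in(.021,.037,.046): print(z,proj('top',[.568,-.1395,z]).round(2))
```

```text
cols [250, 251, 252, 253, 254, 255, 256, 257, 258, 259, 260, 261, 262, 263, 264, 265, 266, 267, 268, 269, 270, 271, 272]
236 148 147 150 149 130 133 137 136 136 136 137 136 136 139 138 140 139 141 142 140 139 141 138
237 148 143 151 152 139 131 124 131 133 135 136 135 136 141 142 139 139 140 143 138 141 139 139
238 146 149 148 149 148 135 115 124 121 114 125 128 134 135 139 140 140 139 140 141 139 139 140
239 145 145 148 155 192 207 204 225 196 124 113 115 118 119 128 129 135 134 136 138 140 140 141
240 146 145 145 180 233 242 249 254 253 228 191 192 169 157 137 125 127 126 128 127 133 135 137
241 144 141 160 224 238 236 245 251 250 233 203 205 186 185 240 239 236 211 199 132 128 125 125
242 145 155 220 239 236 234 239 248 221 141 128 126 125 151 251 255 255 252 253 237 237 209 199
243 148 196 245 238 237 236 240 248 155 116 117 124 116 116 161 228 255 251 250 251 253 251 252
244 147 219 243 238 237 238 226 224 104 107 111 114 107 105 123 151 252 252 248 247 248 248 249
245 136 178 224 235 239 241 179 127  90 157 100  98 110 141 128 124 205 255 249 247 246 247 247
246 135 133 158 197
[... 2254 characters left out ...]
72 222 240 239 234
253 239 233 216 187 155 105  70  82  94  97 102  99  91  91 113 162 209 232 240 238 232
254 239 237 224 202 189 146  80  67  79  89  95  93  85 100 147 195 227 237 238 229 217
255 239 238 234 222 203 164 107  77  78  84  88  88  89 118 173 222 235 238 233 219 199
256 238 239 239 235 223 191 153 133 136 146 151 147 147 169 208 232 239 239 231 213 196
257 238 239 240 241 236 222 192 180 191 202 210 206 204 220 233 238 240 239 231 215 199
258 239 239 239 240 239 236 230 227 226 229 235 234 234 236 239 239 240 239 232 219 207
259 239 239 239 239 239 239 239 238 237 236 239 239 239 239 239 239 239 239 233 220 209
0.021 [389.33 250.61]
0.037 [390.21 249.49]
0.046 [390.72 248.84]
```

Run:
```python
from h import *
s=manip.camera('scene')[:,:,::-1]; g=cv2.cvtColor(s.copy(),cv2.COLOR_BGR2GRAY)
print(list(range(249,273)))
for v in range(231,250): print(v,' '.join('%3d'%x for x in g[v,249:273]))
o=now(); r=np.array([.5681,-.1409,.0524])
for h in(0,.0065,.013): print(proj('scene',r+[0,0,h]).round(2))
```

```text
[249, 250, 251, 252, 253, 254, 255, 256, 257, 258, 259, 260, 261, 262, 263, 264, 265, 266, 267, 268, 269, 270, 271, 272]
231 129 128 129 129 131 137 139 142 139 140 143 142 145 146 145 145 145 146 143 144 145 140 143 138
232 129 130 132 130 131 135 138 142 141 146 146 145 151 153 151 145 147 143 145 143 144 144 144 144
233 128 128 128 131 127 131 140 150 155 163 150 147 155 168 167 164 149 147 143 144 144 146 147 143
234 130 131 126 131 129 129 160 164 160 154 135 132 140 151 159 157 145 142 141 139 140 143 141 136
235 128 129 128 130 133 160 170 151 135 114 113 120 121 122 125 127 122 136 138 128 131 136 137 125
236 131 130 128 129 143 179 145 118 116 115 120 124 125 124 122 120 121 134 134 123 137 137 142 136
237 129 131 130 133 150 168 129 109 117 121 131 133 134 134 131 122 126 125 136 122 137 134 140 135
238 131 128 129 131 146 170 153 117 114 115 120 132 134 136 143 130 139 126 136 116 129 122 125 122
239 129 126 131 129 131 168 169 132 142 119 113 112 116 120 129 143 142 137 125 108 119 122 122 123
240 131 126 129 127 123 146 158 158 176 156 148 138 144 129 124 140 131 125 112
[... 374 characters left out ...]
16 107 117 111 101 176 199 198 205 207 206 184
245 140 138 137 139 140 142 145 110  84  98 128 104 103 110 121  95  69 120 183 185 192 180 181 166
246 144 142 139 139 140 150 154 120  68  84 126  91  87 108 106  72  60  92 169 175 161 140 151 153
247 143 142 143 137 139 151 161 124  68  68  85  71  78  81  65  60  58  68 128 156 143 138 138 139
248 142 142 142 142 141 142 149 127  81  62  64  67  67  60  61  62  60  60 109 147 151 140 140 137
249 141 139 141 141 144 142 143 140 118  93  69  62  57  63  60  64  58  62 107 142 161 140 138 140
t 9.2 pos [ 0.5169 -0.0489  0.0681] rot [-179.98   -5.48  119.14] F [-0.2 -0.5 -4.9] gap 0.0142 grip 30.0
[260.07 240.97]
[259.88 239.27]
[259.68 237.56]
```

Emit:
move_arm --increments '[{"claw": 0, "slide": [-0.6, 0, 6], "twist": [0, 0, 0]}, {"claw": 0, "slide": [-1, 0, 11], "twist": [0, 0, 0]}, {"claw": 0, "slide": [-1.3, 0, 13.5], "twist": [0, 0, 0]}, {"claw": 0, "slide": [-1.3, 0, 13.5], "twist": [0, 0, 0]}]'

```text
time: 9.6
eef_pos: [0.5166, -0.049, 0.054]
ee_rot: [-3.141, -0.097, 2.08]
wrist_force: [0.4, -1.0, -4.1]
finger_gap: 0.0142
grip_force: 30.0
```

```bash
python3 -c "
from h import *
o=now(); print(o['ft_torque'].round(3))"
```

```text
t 9.6 pos [ 0.5166 -0.049   0.054 ] rot [-179.95   -5.55  119.17] F [ 0.4 -1.  -4.1] gap 0.0142 grip 30.0
[-0.253 -0.116 -0.015]
```

Emit:
move_arm --increments '[{"claw": 0, "slide": [-0.1, 0, 1], "twist": [0, 0, 0]}, {"claw": 0, "slide": [-0.2, 0, 2], "twist": [0, 0, 0]}, {"claw": 0, "slide": [-0.3, 0, 3], "twist": [0, 0, 0]}, {"claw": 0, "slide": [-0.3, 0, 3.5], "twist": [0, 0, 0]}, {"claw": 0, "slide": [-0.3, 0, 3.5], "twist": [0, 0, 0]}]'

```text
time: 10.1
eef_pos: [0.5171, -0.0493, 0.0512]
ee_rot: [3.142, -0.096, 2.08]
wrist_force: [0.8, -0.4, -3.6]
finger_gap: 0.0147
grip_force: 30.0
```

```bash
python3 -c "
from h import *
o=now(); print(o['ft_torque'].round(3))"
```

```text
t 10.1 pos [ 0.5171 -0.0493  0.0512] rot [180.    -5.5  119.17] F [ 0.8 -0.4 -3.6] gap 0.0147 grip 30.0
[-0.252 -0.093  0.007]
```

Emit:
move_arm --increments '[{"claw": 0, "slide": [-0.1, 0, 1], "twist": [0, 0, 0]}, {"claw": 0, "slide": [-0.2, 0, 2], "twist": [0, 0, 0]}, {"claw": 0, "slide": [-0.3, 0, 3], "twist": [0, 0, 0]}, {"claw": 0, "slide": [-0.4, 0, 4], "twist": [0, 0, 0]}, {"claw": 0, "slide": [-0.4, 0, 4], "twist": [0, 0, 0]}]'

```text
time: 10.6
eef_pos: [0.517, -0.0492, 0.047]
ee_rot: [-3.141, -0.096, 2.08]
wrist_force: [0.3, 0.3, -4.6]
finger_gap: 0.0144
grip_force: 30.0
```

```bash
python3 -c "
from h import *
o=now(); print(o['ft_torque'].round(3))
s=manip.camera('scene')[:,:,::-1]; cv2.imwrite('pics/s5.png',s); g=cv2.cvtColor(s.copy(),cv2.COLOR_BGR2GRAY)
for v in range(232,256): print(v,' '.join('%3d'%x for x in g[v,249:273]))
y=np.radians(119.2)
g_=o['eef_pos']; r=g_-[.105*np.cos(y),.105*np.sin(y),.0156]
for h in(0,.013): print(proj('scene',r+[0,0,h]).round(2),proj('scene',r+[.023,0,h]).round(2),proj('scene',r+[-.023,0,h]).round(2))
"
```

```text
t 10.6 pos [ 0.517  -0.0492  0.047 ] rot [-179.99   -5.51  119.17] F [ 0.3  0.3 -4.6] gap 0.0144 grip 30.0
[-0.3   -0.064 -0.027]
232 129 129 130 131 130 135 140 139 142 139 140 142 143 143 147 142 145 145 143 146 143 140 143 144
233 127 130 127 129 129 135 139 139 142 143 140 142 141 145 143 143 140 143 143 144 146 143 143 144
234 130 128 131 129 131 132 137 141 141 141 142 142 138 142 143 142 141 141 141 144 144 145 144 143
235 128 130 130 132 133 132 138 135 138 136 140 139 139 140 141 143 143 142 142 146 143 145 143 145
236 132 130 129 129 130 132 139 140 140 138 137 139 138 136 142 140 140 143 144 142 142 140 140 144
237 126 131 130 131 134 132 136 133 138 140 139 139 141 139 141 142 142 141 143 144 141 141 143 144
238 132 127 130 131 131 133 133 115 125 139 149 155 160 162 158 153 150 144 143 140 143 140 141 142
239 132 129 132 130 133 137 142 131 139 154 146 149 155 160 155 160 158 158 139 144 141 141 136 139
240 129 126 130 129 133 142 178 169 152 148 117 115 119 118 127 143 141 153 139 141 145 136 132 132
241 130 128 127 129 134 152 190 160 123 112 100  94 100  99 107 127 12
[... 825 characters left out ...]
 152
250 142 139 141 140 140 144 143 146 139 133 130 125 103  94  94  76  73  81 106 124 141 147 183 164
251 142 139 141 143 141 141 140 145 141 139 137 133 107  69  60  72  92 106 120 140 159 157 182 165
252 142 142 140 142 143 142 141 142 141 142 142 141 134 111 101 105 123 120 140 172 172 163 165 162
253 143 143 142 144 141 138 141 141 142 143 142 144 142 140 135 131 138 137 176 184 165 162 160 156
254 139 141 145 145 143 141 143 141 141 142 144 144 144 143 145 142 144 161 201 169 163 159 155 153
255 141 141 141 143 144 145 142 143 143 143 146 143 143 145 144 143 142 161 203 184 181 177 166 177
[260.69 246.41] [258.16 251.15] [263.16 241.8 ]
[260.31 243.07] [257.76 247.79] [262.8  238.47]
```

The ring's image height (rows 238–248, centre about 243) matches the prediction. Its underside is 5–6 mm below the nut top, so this time it is going over. Continuing down.

Emit:
move_arm --increments '[{"claw": 0, "slide": [-0.2, 0, 2.5], "twist": [0, 0, 0]}, {"claw": 0, "slide": [-0.5, 0, 5], "twist": [0, 0, 0]}, {"claw": 0, "slide": [-0.7, 0, 7.5], "twist": [0, 0, 0]}, {"claw": 0, "slide": [-0.9, 0, 9], "twist": [0, 0, 0]}, {"claw": 0, "slide": [-0.9, 0, 9], "twist": [0, 0, 0]}]'

```text
time: 11.15
eef_pos: [0.517, -0.0494, 0.0379]
ee_rot: [-3.141, -0.096, 2.08]
wrist_force: [0.7, -1.0, -5.1]
finger_gap: 0.0148
grip_force: 30.0
```

```bash
cat >> h.py <<'E'
def ringrows(lo=228,hi=262):
    s=manip.camera('scene')[:,:,::-1].copy(); g=cv2.cvtColor(s,cv2.COLOR_BGR2GRAY); o=now(); y=o['ee_rot'][2]; print('torque',o['ft_torque'].round(3))
    r=o['eef_pos']-[.105*np.cos(y),.105*np.sin(y),.0156]; c=proj('scene',r+[0,0,.013]); print('ring',r.round(4),'pred top centre',c.round(1))
    for v in range(int(c[1])-11,int(c[1])+10): print(v,' '.join('%3d'%x for x in g[v,249:273]))
    return s
E
python3 -c "
from h import *
cv2.imwrite('pics/s6.png',ringrows())"
```

```text
t 11.2 pos [ 0.5171 -0.0493  0.038 ] rot [-179.99   -5.51  119.16] F [ 0.5 -0.3 -5.1] gap 0.0149 grip 30.0
torque [-0.326 -0.101 -0.04 ]
ring [ 0.5682 -0.141   0.0224] pred top centre [260.5 245.4]
234 128 131 129 132 132 132 139 138 139 142 140 138 139 142 141 142 142 143 142 142 146 144 147 143
235 129 129 129 131 129 133 137 137 137 139 138 142 139 140 141 143 140 142 141 143 144 143 144 145
236 128 129 131 132 130 134 138 138 137 140 139 140 138 137 141 140 140 142 141 145 141 142 142 144
237 129 127 130 131 131 132 136 134 137 137 138 139 140 139 141 143 140 144 144 142 143 139 141 144
238 129 127 129 130 133 134 135 115 121 120 121 131 133 139 141 145 144 142 143 143 144 141 143 143
239 130 128 130 133 131 137 137 127 144 123 112 115 115 121 122 134 140 140 142 143 143 144 142 142
240 129 129 129 131 133 139 143 165 186 166 150 129 125 116 127 131 125 125 127 134 136 138 142 144
241 129 128 128 133 136 141 141 169 184 166 143 127 123 122 131 153 148 141 136 147 121 127 128 130
242 131 128 129 136 140 141 145 161 173 126  88  84  88  76  91 147 155 153 153 171 141 138 117 126
24
[... 497 characters left out ...]

248 141 143 139 145 145 135 145 150 126 137 131 117 114 101  98 139 139 136 128 115 123 131 130 136
249 143 142 140 144 139 140 142 141 147 157 160 148 142 136 124 146 133 122 118 117 135 143 151 150
250 139 143 140 141 142 142 143 140 141 141 143 141 136 138 122 121 115 116 116 125 147 175 165 163
251 140 138 143 143 140 144 142 142 141 137 135 134 126 124 119 119 125 116 118 138 162 184 166 163
252 142 141 141 141 142 142 141 139 143 140 140 136 136 127 123 112 129 121 138 173 172 166 162 163
253 142 142 142 143 141 144 139 141 143 143 144 143 141 137 135 119 133 154 177 186 167 160 161 161
254 142 143 144 145 142 142 140 142 143 142 146 142 142 144 141 139 141 176 204 184 162 160 158 159
```

The ring is fully on: its front top edge is at row ~249.8, as predicted for an underside at 22 mm. Now the arc table for the tilted tool.

```bash
cat >> h.py <<'E'
def arc(angs,d=.1035,lift=0):
    "rows turning cw by angs (deg) about the ring from the present pose, in tool axes"
    o=manip.get_obs(); T=R.from_euler('xyz',o['ee_rot']).as_matrix(); y=o['ee_rot'][2]
    out=[]
    for a in angs:
        e=np.array([np.cos(y),np.sin(y),0]); e2=R.from_euler('z',-a,degrees=True).apply(e)
        out.append(dict(claw=0,slide=(T.T@((e2-e)*d+[0,0,lift])*1e3).round(1).tolist(),twist=(T.T@[0,0,-a]).round(2).tolist()))
    print(json.dumps(out).replace(' ',''))
E
python3 -c "
from h import *
arc([2,4,6,8,10]);arc([3,6,9,12,15]);arc([-4,-8,-12,-15],lift=.035)"
```

```text
[{"claw":0,"slide":[-0.1,3.6,-0.0],"twist":[-0.19,0.0,1.99]},{"claw":0,"slide":[-0.3,7.2,-0.0],"twist":[-0.38,0.0,3.98]},{"claw":0,"slide":[-0.6,10.8,-0.1],"twist":[-0.58,0.0,5.97]},{"claw":0,"slide":[-1.0,14.4,-0.1],"twist":[-0.77,0.0,7.96]},{"claw":0,"slide":[-1.6,18.0,-0.2],"twist":[-0.96,0.0,9.95]}]
[{"claw":0,"slide":[-0.1,5.4,-0.0],"twist":[-0.29,0.0,2.99]},{"claw":0,"slide":[-0.6,10.8,-0.1],"twist":[-0.58,0.0,5.97]},{"claw":0,"slide":[-1.3,16.2,-0.1],"twist":[-0.86,0.0,8.96]},{"claw":0,"slide":[-2.3,21.5,-0.2],"twist":[-1.15,0.0,11.94]},{"claw":0,"slide":[-3.5,26.8,-0.3],"twist":[-1.44,0.0,14.93]}]
[{"claw":0,"slide":[3.1,-7.2,-34.9],"twist":[0.38,-0.0,-3.98]},{"claw":0,"slide":[2.4,-14.4,-34.9],"twist":[0.77,-0.0,-7.96]},{"claw":0,"slide":[1.1,-21.5,-35.1],"twist":[1.15,-0.0,-11.94]},{"claw":0,"slide":[-0.2,-26.8,-35.2],"twist":[1.44,-0.0,-14.93]}]
```

Emit:
move_arm --increments '[{"claw": 0, "slide": [-0.1, 3.6, 0], "twist": [-0.2, 0, 2]}, {"claw": 0, "slide": [-0.3, 7.2, 0], "twist": [-0.4, 0, 4]}, {"claw": 0, "slide": [-0.6, 10.8, 0], "twist": [-0.6, 0, 6]}, {"claw": 0, "slide": [-1, 14.4, -0.1], "twist": [-0.8, 0, 8]}, {"claw": 0, "slide": [-1.6, 18, -0.2], "twist": [-1, 0, 10]}]'

```text
time: 11.7
eef_pos: [0.5329, -0.0426, 0.038]
ee_rot: [-3.14, -0.095, 1.904]
wrist_force: [-2.0, -4.6, -4.8]
finger_gap: 0.0147
grip_force: 30.1
```

```bash
python3 -c "
from h import *
o=now(); print(o['ft_torque'].round(3))"
```

```text
t 11.7 pos [ 0.5329 -0.0426  0.038 ] rot [-179.92   -5.47  109.09] F [-2.  -4.6 -4.8] gap 0.0147 grip 30.1
[-0.968  0.404  0.252]
```

The resistance is now as expected (about 0.6 N m), so the nut is turning. Continuing, slightly inward.

Emit:
move_arm --increments '[{"claw": 0, "slide": [-0.4, 5.4, 0], "twist": [-0.3, 0, 3]}, {"claw": 0, "slide": [-1.1, 10.8, 0], "twist": [-0.6, 0, 6]}, {"claw": 0, "slide": [-2, 16.2, -0.1], "twist": [-0.9, 0, 9]}, {"claw": 0, "slide": [-3.2, 21.5, -0.2], "twist": [-1.2, 0, 12]}, {"claw": 0, "slide": [-4.5, 26.8, -0.3], "twist": [-1.4, 0, 15]}]'

```text
time: 12.2
eef_pos: [0.5588, -0.037, 0.0374]
ee_rot: [-3.138, -0.097, 1.64]
wrist_force: [-2.4, -0.2, -5.0]
finger_gap: 0.0146
grip_force: 30.2
```

```bash
python3 -c "
from h import *
o=now(); print(o['ft_torque'].round(3)); arc([3,6,9,12,15])"
```

```text
t 12.2 pos [ 0.5588 -0.037   0.0374] rot [-179.77   -5.56   93.98] F [-2.4 -0.2 -5. ] gap 0.0146 grip 30.2
[-0.356  0.553  0.369]
[{"claw":0,"slide":[-0.1,5.4,-0.0],"twist":[-0.29,0.01,2.99]},{"claw":0,"slide":[-0.6,10.8,-0.1],"twist":[-0.58,0.02,5.97]},{"claw":0,"slide":[-1.3,16.2,-0.2],"twist":[-0.87,0.04,8.96]},{"claw":0,"slide":[-2.3,21.5,-0.3],"twist":[-1.16,0.05,11.94]},{"claw":0,"slide":[-3.5,26.8,-0.4],"twist":[-1.45,0.06,14.93]}]
```

Emit:
move_arm --increments '[{"claw": 0, "slide": [-0.1, 5.4, 0], "twist": [-0.3, 0, 3]}, {"claw": 0, "slide": [-0.6, 10.8, 0], "twist": [-0.6, 0, 6]}, {"claw": 0, "slide": [-1.3, 16.2, -0.1], "twist": [-0.9, 0, 9]}, {"claw": 0, "slide": [-2.3, 21.5, -0.2], "twist": [-1.2, 0, 12]}, {"claw": 0, "slide": [-3.5, 26.8, -0.3], "twist": [-1.4, 0, 15]}]'

```text
time: 12.7
eef_pos: [0.5857, -0.0381, 0.0373]
ee_rot: [-3.136, -0.097, 1.377]
wrist_force: [-2.5, 0.4, -4.7]
finger_gap: 0.0151
grip_force: 30.2
```

Emit:
move_arm --increments '[{"claw": 0, "slide": [-0.1, 5.4, 0], "twist": [-0.3, 0, 3]}, {"claw": 0, "slide": [-0.6, 10.8, 0], "twist": [-0.6, 0, 6]}, {"claw": 0, "slide": [-1.3, 16.2, -0.1], "twist": [-0.9, 0, 9]}, {"claw": 0, "slide": [-2.3, 21.5, -0.2], "twist": [-1.2, 0, 12]}, {"claw": 0, "slide": [-3.5, 26.8, -0.3], "twist": [-1.4, 0, 15]}]'

```text
time: 13.2
eef_pos: [0.6116, -0.0463, 0.0372]
ee_rot: [-3.136, -0.096, 1.114]
wrist_force: [-1.1, 2.2, -4.7]
finger_gap: 0.0148
grip_force: 30.2
```

```bash
python3 -c "
from h import *
o=now(); print(o['ft_torque'].round(3)); arc([3,6,9,12,15])"
```

```text
t 13.2 pos [ 0.6116 -0.0463  0.0372] rot [-179.66   -5.49   63.84] F [-1.1  2.2 -4.7] gap 0.0148 grip 30.2
[0.25  0.463 0.367]
[{"claw":0,"slide":[-0.1,5.4,-0.0],"twist":[-0.29,0.02,2.99]},{"claw":0,"slide":[-0.6,10.8,-0.1],"twist":[-0.57,0.04,5.97]},{"claw":0,"slide":[-1.3,16.2,-0.2],"twist":[-0.86,0.05,8.96]},{"claw":0,"slide":[-2.3,21.5,-0.3],"twist":[-1.15,0.07,11.94]},{"claw":0,"slide":[-3.5,26.8,-0.5],"twist":[-1.44,0.09,14.93]}]
```

Emit:
move_arm --increments '[{"claw": 0, "slide": [-0.1, 5.4, 0], "twist": [-0.3, 0, 3]}, {"claw": 0, "slide": [-0.6, 10.8, 0], "twist": [-0.6, 0, 6]}, {"claw": 0, "slide": [-1.3, 16.2, -0.1], "twist": [-0.9, 0, 9]}, {"claw": 0, "slide": [-2.3, 21.5, -0.2], "twist": [-1.2, 0, 12]}, {"claw": 0, "slide": [-3.2, 25.2, -0.3], "twist": [-1.3, 0, 14]}]'

```text
time: 13.7
eef_pos: [0.6334, -0.06, 0.0373]
ee_rot: [-3.136, -0.095, 0.869]
wrist_force: [0.1, 5.3, -3.8]
finger_gap: 0.0141
grip_force: 30.2
```

```bash
cat > fit.py <<'E'
from h import *
D=[(.5171,-.0493,119.16),(.5329,-.0426,109.09),(.5588,-.037,93.98),(.5857,-.0381,78.9),(.6116,-.0463,63.84)]
def fit(D):
    D=np.array(D); a=np.radians(D[:,2]); n=len(a)
    A=np.r_[np.c_[np.ones(n),np.zeros(n),np.cos(a)],np.c_[np.zeros(n),np.ones(n),np.sin(a)]]; b=np.r_[D[:,0],D[:,1]]
    s=np.linalg.lstsq(A,b,rcond=None)[0]; print('pivot,d',s.round(4),'res',((A@s-b)*1e3).round(1)); return s
E
python3 - <<'E'
from fit import *
o=now(); print(o['ft_torque'].round(3)); fit(D); fit(D+[(*o['eef_pos'][:2],np.degrees(o['ee_rot'][2]))]); arc([-1,-2,-3,-4])
E
```

```text
t 13.7 pos [ 0.6334 -0.06    0.0373] rot [-179.66   -5.46   49.78] F [ 0.1  5.3 -3.8] gap 0.0141 grip 30.2
[0.561 0.237 0.369]
pivot,d [ 0.5663 -0.1382  0.1018] res [-0.4  0.1  0.5  0.2 -0.4 -0.   0.6  0.3 -0.3 -0.6]
pivot,d [ 0.5665 -0.1388  0.1025] res [-0.5  0.1  0.6  0.5  0.1 -0.7  0.   0.7  0.5 -0.1 -0.5 -0.5]
[{"claw":0,"slide":[-0.0,-1.8,0.0],"twist":[0.1,-0.01,-1.0]},{"claw":0,"slide":[-0.1,-3.6,0.0],"twist":[0.19,-0.01,-1.99]},{"claw":0,"slide":[-0.1,-5.4,0.0],"twist":[0.29,-0.02,-2.99]},{"claw":0,"slide":[-0.3,-7.2,0.0],"twist":[0.38,-0.02,-3.98]}]
```

Emit:
move_arm --increments '[{"claw": 0, "slide": [0.3, -1.8, 0], "twist": [0.1, 0, -1]}, {"claw": 0, "slide": [0.5, -3.6, 0], "twist": [0.2, 0, -2]}, {"claw": 0, "slide": [0.5, -5.4, 0], "twist": [0.3, 0, -3]}, {"claw": 0, "slide": [0.5, -7.2, 0], "twist": [0.4, 0, -4]}, {"claw": 0, "slide": [0.5, -7.2, 0], "twist": [0.4, 0, -4]}]'

```text
time: 14.2
eef_pos: [0.6287, -0.0564, 0.038]
ee_rot: [-3.139, -0.095, 0.941]
wrist_force: [1.1, 0.5, -4.6]
finger_gap: 0.0148
grip_force: 30.0
```

Run:
```python
from fit import *
o=now(); print(o['ft_torque'].round(3)); arc([0,0],lift=.035)
```

```text
t 14.2 pos [ 0.6287 -0.0564  0.038 ] rot [-179.83   -5.45   53.93] F [ 1.1  0.5 -4.6] gap 0.0148 grip 30.0
[-0.073  0.021  0.073]
[{"claw":0,"slide":[3.3,-0.1,-34.8],"twist":[0.0,0.0,0.0]},{"claw":0,"slide":[3.3,-0.1,-34.8],"twist":[0.0,0.0,0.0]}]
```

Run:
```python
from h import *
arc([0],lift=.018);arc([0,-8,-16,-24],d=.1037,lift=.035);arc([-8,-16,-24,-32,-35.6],d=.1037)
```

```text
[{"claw":0,"slide":[1.7,-0.1,-17.9],"twist":[0.0,0.0,0.0]}]
[{"claw":0,"slide":[3.3,-0.1,-34.8],"twist":[0.0,0.0,0.0]},{"claw":0,"slide":[2.3,-14.5,-34.9],"twist":[0.76,-0.02,-7.96]},{"claw":0,"slide":[-0.7,-28.7,-35.1],"twist":[1.52,-0.05,-15.93]},{"claw":0,"slide":[-5.6,-42.3,-35.6],"twist":[2.28,-0.07,-23.89]}]
[{"claw":0,"slide":[-1.0,-14.4,-0.1],"twist":[0.76,-0.02,-7.96]},{"claw":0,"slide":[-4.0,-28.6,-0.3],"twist":[1.52,-0.05,-15.93]},{"claw":0,"slide":[-8.9,-42.2,-0.7],"twist":[2.28,-0.07,-23.89]},{"claw":0,"slide":[-15.7,-55.0,-1.3],"twist":[3.04,-0.09,-31.86]},{"claw":0,"slide":[-19.3,-60.4,-1.7],"twist":[3.38,-0.1,-35.44]}]
```

Emit:
move_arm --increments '[{"claw": 0, "slide": [0.7, 0, -8], "twist": [0, 0, 0]}, {"claw": 0, "slide": [3.3, 0, -34.8], "twist": [0, 0, 0]}, {"claw": 0, "slide": [2.3, -14.5, -34.9], "twist": [0.76, 0, -8]}, {"claw": 0, "slide": [-0.7, -28.7, -35.1], "twist": [1.5, 0, -16]}, {"claw": 0, "slide": [-5.6, -42.3, -35.6], "twist": [2.3, -0.1, -23.9]}]'

```text
time: 14.7
eef_pos: [0.5893, -0.0391, 0.074]
ee_rot: [-3.14, -0.094, 1.365]
wrist_force: [0.7, 0.0, -5.4]
finger_gap: 0.0146
grip_force: 30.0
```

Emit:
move_arm --increments '[{"claw": 0, "slide": [-1, -14.4, -0.1], "twist": [0.76, 0, -8]}, {"claw": 0, "slide": [-4, -28.6, -0.3], "twist": [1.5, 0, -16]}, {"claw": 0, "slide": [-8.9, -42.2, -0.7], "twist": [2.3, -0.1, -23.9]}, {"claw": 0, "slide": [-15.7, -55, -1.3], "twist": [3, -0.1, -31.9]}, {"claw": 0, "slide": [-19.3, -60.4, -1.7], "twist": [3.4, -0.1, -35.4]}]'

```text
time: 15.2
eef_pos: [0.5255, -0.0457, 0.0738]
ee_rot: [-3.138, -0.094, 1.985]
wrist_force: [0.1, -0.1, -4.8]
finger_gap: 0.0146
grip_force: 30.0
```

Emit:
move_arm --increments '[{"claw": 0, "slide": [0, 0, 0], "twist": [0, 0, 0]}, {"claw": 0, "slide": [0, 0, 0], "twist": [0, 0, 0]}]'

```text
time: 15.4
eef_pos: [0.5273, -0.0456, 0.0738]
ee_rot: [-3.139, -0.094, 1.978]
wrist_force: [-0.5, -0.9, -5.4]
finger_gap: 0.0149
grip_force: 30.0
```

Run:
```python
from h import *
ringrows()
o=manip.get_obs(); T=R.from_euler('xyz',o['ee_rot']).as_matrix()
print('corr now', (T.T@(np.array([.52625,-.0449,o['eef_pos'][2]])-o['eef_pos'])*1e3).round(1))
for z in(.056,.051,.047,.0385): print(z,(T.T@(np.array([.52625,-.0449,z])-o['eef_pos'])*1e3).round(1))
```

```text
t 15.45 pos [ 0.5273 -0.0455  0.0736] rot [-179.86   -5.38  113.33] F [ 0.3  0.8 -3.8] gap 0.0146 grip 30.0
torque [-0.282 -0.02  -0.011]
ring [ 0.5689 -0.1419  0.058 ] pred top centre [259.1 236.2]
225 129 131 129 131 137 143 144 144 144 142 143 146 142 143 138 135 131  85  62  64  66  67  65  69
226 129 131 132 132 132 144 142 145 143 140 143 146 145 147 147 140 135 111  83  66  61  65  67  67
227 132 131 131 132 131 143 143 143 143 143 142 144 142 145 147 143 146 138 120  95  77  65  64  65
228 132 131 131 127 131 138 144 140 141 141 141 140 141 145 144 144 146 147 140 126 112  87  66  62
229 130 128 130 130 131 137 142 137 141 140 141 139 146 143 144 145 145 145 144 143 136 117  94  76
230 131 130 130 131 132 136 138 139 140 139 143 144 146 147 148 145 145 146 143 146 143 140 130 112
231 130 128 128 130 132 135 141 145 149 154 159 159 164 160 154 151 148 146 145 146 145 143 144 137
232 130 128 129 129 129 138 149 164 161 152 151 151 157 155 162 170 162 149 144 146 144 144 147 146
233 129 128 130 131 136 151 161 150 143 120 117 123 122 128 143 156 159 145 142 143 140 142 145 127
2
[... 617 characters left out ...]
0 118 120 128 143 155 155 160 149 135 130 125 119 117 117 116 130 136 142 142 143
241 132 129 132 132 133 121 118 122 122 124 122 122 121 120 117 118 143 153 149 147 119 124 130 129
242 129 128 129 136 141 135 128 123 123 121 121 123 122 120 114 125 170 199 191 187 164 159 143 142
243 131 129 135 143 141 142 138 136 145 110 109 109 106 104  98 111 145 196 209 207 207 205 189 187
244 137 131 140 142 143 143 145 133 132  87  87  84  77  78  87  98  90 156 199 196 205 204 207 200
245 139 138 137 140 140 142 143 109  77  86 114  89  85  99 109 102  78 119 184 185 191 193 201 188
corr now [ 1.  -0.8  0.1]
0.056 [-0.7 -0.7 17.7]
0.051 [-1.2 -0.7 22.6]
0.047 [-1.5 -0.7 26.6]
0.0385 [-2.3 -0.7 35.1]
```

Emit:
move_arm --increments '[{"claw": 0, "slide": [0, -0.7, 8], "twist": [0, 0, 0]}, {"claw": 0, "slide": [-0.5, -0.7, 16], "twist": [0, 0, 0]}, {"claw": 0, "slide": [-0.9, -0.7, 20], "twist": [0, 0, 0]}, {"claw": 0, "slide": [-1.2, -0.7, 22.6], "twist": [0, 0, 0]}, {"claw": 0, "slide": [-1.2, -0.7, 22.6], "twist": [0, 0, 0]}]'

```text
time: 15.95
eef_pos: [0.5251, -0.0445, 0.0497]
ee_rot: [-3.137, -0.096, 1.98]
wrist_force: [0.3, 0.0, -5.0]
finger_gap: 0.0146
grip_force: 30.0
```

Emit:
move_arm --increments '[{"claw": 0, "slide": [-0.1, 0, 1.3], "twist": [0, 0, 0]}, {"claw": 0, "slide": [-0.2, 0, 2.6], "twist": [0, 0, 0]}, {"claw": 0, "slide": [-0.3, 0, 4], "twist": [0, 0, 0]}, {"claw": 0, "slide": [-0.3, 0, 4], "twist": [0, 0, 0]}]'

```text
time: 16.35
eef_pos: [0.5256, -0.0447, 0.0465]
ee_rot: [-3.138, -0.095, 1.98]
wrist_force: [1.3, -0.1, -3.6]
finger_gap: 0.0144
grip_force: 30.0
```

```bash
python3 -c "
from h import *
ringrows()"
```

```text
t 16.4 pos [ 0.5257 -0.0446  0.0465] rot [-179.82   -5.42  113.44] F [ 0.6  0.7 -3.5] gap 0.0148 grip 30.0
torque [-0.346 -0.172  0.036]
ring [ 0.5674 -0.141   0.0309] pred top centre [260.4 243. ]
232 129 131 129 129 131 137 141 138 141 141 140 140 142 143 143 144 144 145 145 143 144 145 145 143
233 126 130 130 130 130 133 139 139 144 142 143 142 139 145 144 142 142 141 144 145 144 145 144 145
234 129 131 129 130 131 134 137 140 139 142 140 140 140 142 143 142 141 141 144 144 144 145 145 144
235 129 128 132 129 132 132 138 140 136 140 137 139 140 137 144 141 142 139 143 141 144 144 143 145
236 130 128 129 131 133 133 137 136 138 138 136 136 138 139 140 143 140 139 142 144 143 142 143 143
237 130 131 132 130 131 132 137 132 137 138 139 143 141 143 144 140 142 140 142 145 143 140 142 143
238 128 129 127 131 132 131 137 118 133 143 153 157 146 161 168 159 152 146 143 142 143 139 141 142
239 129 126 129 133 132 135 139 134 150 156 152 151 137 153 159 156 162 161 162 143 141 143 143 143
240 130 129 127 132 134 140 153 160 152 147 121 111 116 119 125 131 147 157 174 142 137 141 139 138
24
[... 497 characters left out ...]

246 144 142 140 138 139 122 124 152 161 164 168 149 148 145 139 136 135 130 114 117 165 154 156 140
247 142 145 141 137 138 130 121 124 137 151 157 158 162 151 134 128 121 116 114 127 164 146 151 142
248 143 143 140 143 144 139 135 129 124 120 122 120 124 123 121 118 118 104 118 134 143 139 141 139
249 143 139 141 143 142 145 141 142 133 125 122 120 116 121 130 108  99  81 112 131 140 140 140 139
250 141 141 140 143 144 141 141 143 138 134 130 118  97  97 105  78  75  79 108 127 140 141 149 154
251 141 141 142 143 140 142 143 141 140 139 138 125 102  69  61  72  94 105 120 134 141 150 165 181
252 140 142 141 145 144 142 140 143 141 142 142 140 136 110  98 106 123 121 135 152 154 163 165 184
```

The ring rows (238–248) match the engaged case from before. Pressing down fully.

Emit:
move_arm --increments '[{"claw": 0, "slide": [-0.2, 0, 2.5], "twist": [0, 0, 0]}, {"claw": 0, "slide": [-0.5, 0, 5], "twist": [0, 0, 0]}, {"claw": 0, "slide": [-0.7, 0, 7], "twist": [0, 0, 0]}, {"claw": 0, "slide": [-0.8, 0, 8.7], "twist": [0, 0, 0]}, {"claw": 0, "slide": [-0.8, 0, 8.7], "twist": [0, 0, 0]}]'

```text
time: 16.9
eef_pos: [0.5253, -0.0446, 0.0374]
ee_rot: [-3.138, -0.095, 1.98]
wrist_force: [1.1, 0.6, -4.6]
finger_gap: 0.0145
grip_force: 30.0
```

```bash
python3 -c "
from h import *
ringrows()"
```

```text
t 16.95 pos [ 0.5254 -0.0446  0.0375] rot [-179.79   -5.45  113.44] F [ 0.3 -0.4 -4.9] gap 0.0147 grip 30.0
torque [-0.404 -0.254  0.07 ]
ring [ 0.5672 -0.1409  0.0219] pred top centre [260.7 245.3]
234 129 129 128 132 133 133 137 138 141 140 140 138 141 142 142 144 142 142 142 143 143 146 145 144
235 129 129 130 130 131 132 139 138 138 138 138 140 139 139 141 141 141 140 141 145 141 144 142 142
236 130 129 128 134 131 132 140 140 139 138 137 138 137 139 143 142 143 143 144 142 143 143 143 145
237 129 130 130 131 132 133 138 130 138 139 139 139 140 138 141 142 141 140 142 144 141 142 142 143
238 127 128 129 131 131 134 136 115 124 137 138 148 153 149 152 150 146 142 142 142 143 144 141 143
239 130 129 128 132 132 135 139 131 141 156 151 147 150 148 161 170 164 150 146 144 143 143 144 143
240 128 129 129 129 131 141 152 163 162 154 141 119 115 120 141 157 157 156 159 144 135 142 142 140
241 129 130 130 130 136 147 161 154 138 114 102  96  95  98 107 128 130 144 154 136 122 134 139 140
242 130 129 130 137 143 149 165 138 117  99  85  82  82  81  87 112 120 127 137 132 119 131 137 136
2
[... 498 characters left out ...]

248 141 142 139 144 141 141 135 129 124 125 122 123 124 125 120 121 119 117 117 125 142 140 140 138
249 142 141 142 142 143 142 143 138 133 127 121 121 117 121 121 119 109 105 109 125 140 138 139 141
250 138 140 140 143 143 142 143 143 139 134 130 127 102  98  99  97  83  91 106 125 138 141 151 157
251 142 139 142 141 140 142 141 145 140 139 138 135 106  77  66  74  92 105 121 134 142 153 166 186
252 140 139 141 139 141 142 141 140 141 142 143 141 136 112 100 102 122 120 133 138 152 161 166 184
253 140 142 144 144 140 140 142 143 142 144 143 139 142 137 136 131 139 134 148 155 161 167 161 160
254 141 142 146 142 145 141 141 138 143 144 146 143 144 145 143 143 144 145 166 184 165 160 160 160
```

The ring did not follow the last 9 mm: its rows are still 238–248, so it is sitting on the nut's chamfer slightly misaligned. I'll wiggle the yaw about the nut while pressing lightly.

```bash
cat >> h.py <<'E'
def edge():
    "front lower rim of ring: brightness down the columns 257..261"
    g=cv2.cvtColor(manip.camera('scene')[:,:,::-1].copy(),cv2.COLOR_BGR2GRAY); o=now(); y=o['ee_rot'][2]
    T=R.from_euler('xyz',o['ee_rot']).as_matrix(); print('torque tool',(T.T@o['ft_torque']).round(2),'F tool',(T.T@o['wrist_force']).round(1)); print('238..253',g[238:254,257:261].mean(1).round(0).astype(int))
E
python3 -c "
from h import *
edge(); arc([-2,-4],d=.1037); arc([2,4,6,8,10],d=.1037)"
```

```text
t 17.0 pos [ 0.5254 -0.0445  0.0376] rot [-179.79   -5.45  113.43] F [ 1.   0.3 -3.9] gap 0.0145 grip 30.0
torque tool [-0.03 -0.39 -0.08] F tool [-0.5  1.1  3.9]
238..253 [138 148 142 112  95  94  89 119 159 149 124 126 132 138 141 143]
[{"claw":0,"slide":[-0.1,-3.6,0.0],"twist":[0.19,-0.01,-1.99]},{"claw":0,"slide":[-0.3,-7.2,0.0],"twist":[0.38,-0.01,-3.98]}]
[{"claw":0,"slide":[-0.1,3.6,-0.0],"twist":[-0.19,0.01,1.99]},{"claw":0,"slide":[-0.3,7.2,-0.1],"twist":[-0.38,0.01,3.98]},{"claw":0,"slide":[-0.6,10.8,-0.1],"twist":[-0.57,0.02,5.97]},{"claw":0,"slide":[-1.0,14.4,-0.1],"twist":[-0.76,0.03,7.96]},{"claw":0,"slide":[-1.6,18.0,-0.2],"twist":[-0.95,0.04,9.95]}]
```

Emit:
move_arm --increments '[{"claw": 0, "slide": [0, -1.8, 0], "twist": [0.1, 0, -1]}, {"claw": 0, "slide": [-0.1, -3.6, 0], "twist": [0.2, 0, -2]}, {"claw": 0, "slide": [-0.2, -5.4, 0], "twist": [0.3, 0, -3]}, {"claw": 0, "slide": [-0.3, -7.2, 0], "twist": [0.4, 0, -4]}]'

```text
time: 17.4
eef_pos: [0.5187, -0.0477, 0.0377]
ee_rot: [-3.138, -0.095, 2.051]
wrist_force: [1.0, -1.3, -5.0]
finger_gap: 0.0144
grip_force: 30.0
```

```bash
python3 -c "
from h import *
edge()"
```

```text
t 17.45 pos [ 0.5184 -0.0478  0.0377] rot [-179.76   -5.47  117.59] F [ 1.4 -0.1 -5.6] gap 0.0145 grip 30.0
torque tool [-0.08 -0.45 -0.09] F tool [-1.3  1.2  5.5]
238..253 [138 146 140 112  95  92  89 119 158 148 122 126 133 138 141 142]
```

Emit:
move_arm --increments '[{"claw": 0, "slide": [-0.1, 3.6, 0], "twist": [-0.2, 0, 2]}, {"claw": 0, "slide": [-0.3, 7.2, 0], "twist": [-0.4, 0, 4]}, {"claw": 0, "slide": [-0.6, 10.8, 0], "twist": [-0.6, 0, 6]}, {"claw": 0, "slide": [-0.6, 10.8, 0], "twist": [-0.6, 0, 6]}]'

```text
time: 17.85
eef_pos: [0.529, -0.0431, 0.0376]
ee_rot: [-3.138, -0.095, 1.945]
wrist_force: [0.1, -0.2, -4.4]
finger_gap: 0.0152
grip_force: 30.0
```

```bash
python3 -c "
from h import *
edge()"
```

```text
t 17.9 pos [ 0.5287 -0.0432  0.0376] rot [-179.8    -5.44  111.49] F [ 0.5 -0.9 -3.4] gap 0.0142 grip 30.0
torque tool [-0.04 -0.46  0.08] F tool [-1.3  0.1  3.3]
238..253 [142 152 140 110  95  94  90 120 159 150 123 126 132 138 141 144]
```

The ring is pitched about 4.6° in the pads again, and that tilt jams the hexagon. I'll level it in place (tool pitch plus a rise that keeps the ring height), then wiggle while level.

```bash
cat >> h.py <<'E'
def goto(p,yaw,pitch,n,claw=0):
    "n rows from present measured pose to world p, yaw (deg), tool pitched by pitch (deg) about its own y"
    o=manip.get_obs(); T=R.from_euler('xyz',o['ee_rot']); G=R.from_euler('z',yaw,degrees=True)*R.from_euler('x',180,degrees=True)*R.from_euler('y',pitch,degrees=True)
    s=T.inv().apply(np.array(p)-o['eef_pos'])*1e3; w=np.degrees((T.inv()*G).as_rotvec())
    for i in range(1,n+1): print((s*i/n).round(1).tolist(),(w*i/n).round(2).tolist())
E
python3 -c "
from h import *
N=np.array([.5676,-.1400]); print('lift'); goto([.5287,-.0432,.047],111.5,10,1)
for y in(115,):
    goto(list(N+.1029*np.array([np.cos(np.radians(y)),np.sin(np.radians(y))]))+[.0475],y,10,3)
"
```

```text
lift
[0.9, -0.0, -9.4] [-0.2, 4.56, -0.02]
[-0.2, -1.9, -3.3] [0.09, 1.52, -1.16]
[-0.5, -3.7, -6.7] [0.18, 3.03, -2.32]
[-0.7, -5.6, -10.0] [0.27, 4.55, -3.49]
```

Emit:
move_arm --increments '[{"claw": 0, "slide": [-0.2, -1.9, -3.7], "twist": [0.1, 1.5, -1.2]}, {"claw": 0, "slide": [-0.5, -3.7, -7.2], "twist": [0.2, 3, -2.3]}, {"claw": 0, "slide": [-0.7, -5.6, -10], "twist": [0.3, 4.6, -3.5]}, {"claw": 0, "slide": [-0.7, -5.6, -10], "twist": [0.3, 4.6, -3.5]}]'

```text
time: 18.3
eef_pos: [0.5241, -0.0475, 0.0475]
ee_rot: [-3.141, -0.176, 2.006]
wrist_force: [0.8, -0.2, -4.0]
finger_gap: 0.0147
grip_force: 30.0
```

```bash
python3 -c "
from h import *
edge()
o=manip.get_obs();T=R.from_euler('xyz',o['ee_rot']).as_matrix();print('down in tool',T.T@[0,0,-1])"
```

```text
t 18.35 pos [ 0.524  -0.0472  0.0473] rot [-179.96  -10.04  114.91] F [ 0.4  0.3 -4.8] gap 0.0147 grip 30.0
torque tool [ 0.03 -0.38  0.01] F tool [-0.7  0.5  4.7]
238..253 [149 145 125 102  88  88  85 103 130 130 122 128 132 134 141 144]
down in tool [-1.74260588e-01  7.18388909e-04  9.84699310e-01]
```

Emit:
move_arm --increments '[{"claw": 0, "slide": [-0.3, 0, 1.7], "twist": [0, 0, 0]}, {"claw": 0, "slide": [-0.6, 0, 3.3], "twist": [0, 0, 0]}, {"claw": 0, "slide": [-0.9, 0, 5], "twist": [0, 0, 0]}, {"claw": 0, "slide": [-0.9, 0, 5], "twist": [0, 0, 0]}]'

```text
time: 18.75
eef_pos: [0.524, -0.0466, 0.0421]
ee_rot: [-3.141, -0.175, 2.007]
wrist_force: [-0.1, 0.3, -3.2]
finger_gap: 0.0147
grip_force: 30.0
```

```bash
python3 -c "
from h import *
edge()
overlay('pics/n5.png')"
```

```text
t 18.8 pos [ 0.524  -0.0466  0.0422] rot [-179.96  -10.06  114.96] F [-0.2  0.2 -3.8] gap 0.0152 grip 30.0
torque tool [ 0.02 -0.39  0.04] F tool [-0.4 -0.2  3.8]
238..253 [125 134 155 133  96  82  77  82  92 116 130 127 128 136 142 144]
t 18.85 pos [ 0.524  -0.0466  0.0423] rot [-179.96  -10.06  114.96] F [-0.2 -0.7 -5. ] gap 0.0146 grip 30.0
torque [-0.394 -0.128 -0.015] ring [ 0.5683 -0.1418  0.0267]
```

View pics/n5.png

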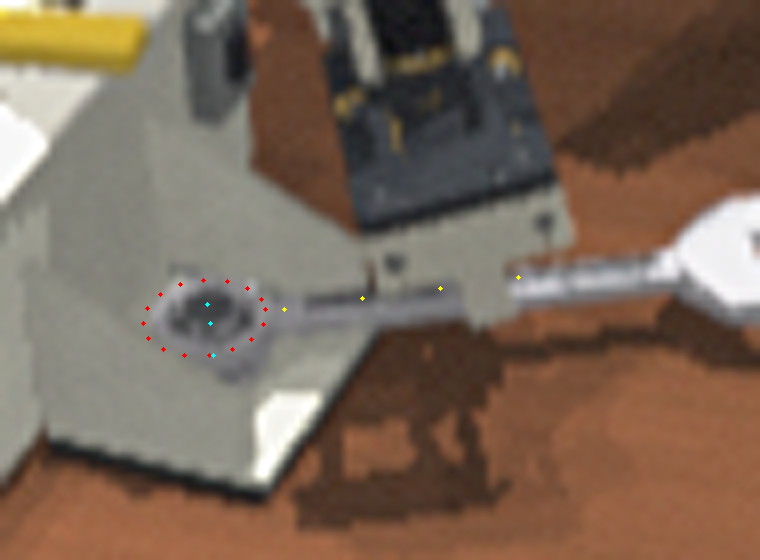

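The ring outline coincides with the predicted dots (underside about 27 mm) and the handle looks level, so it is sinking in. Going the last 4–5 mm.

Emit:
move_arm --increments '[{"claw": 0, "slide": [-0.3, 0, 1.7], "twist": [0, 0, 0]}, {"claw": 0, "slide": [-0.6, 0, 3.3], "twist": [0, 0, 0]}, {"claw": 0, "slide": [-0.8, 0, 4.7], "twist": [0, 0, 0]}, {"claw": 0, "slide": [-0.8, 0, 4.7], "twist": [0, 0, 0]}]'

```text
time: 19.25
eef_pos: [0.524, -0.0467, 0.0374]
ee_rot: [-3.141, -0.176, 2.006]
wrist_force: [0.1, -0.5, -3.9]
finger_gap: 0.0145
grip_force: 30.0
```

```bash
python3 -c "
from h import *
ringrows(); edge(); arc([2,4,6,8,10],d=.1029)"
```

```text
t 19.3 pos [ 0.5241 -0.0467  0.0375] rot [-179.97  -10.06  114.95] F [ 1.1 -0.1 -4.9] gap 0.0145 grip 30.0
torque [-0.321 -0.151 -0.025]
ring [ 0.5684 -0.1419  0.0219] pred top centre [260.2 245.5]
234 129 131 130 130 133 133 137 139 139 142 141 140 140 143 144 144 141 140 141 143 141 141 141 143
235 130 130 129 132 131 134 136 139 139 142 138 139 140 140 141 142 141 142 143 143 144 139 140 141
236 129 129 131 130 132 131 140 139 138 139 140 138 138 139 143 141 140 142 143 142 141 140 140 142
237 130 128 130 129 132 131 135 133 137 138 138 140 140 140 144 144 143 143 143 143 142 142 139 139
238 129 130 130 131 132 133 138 115 123 120 118 131 132 138 141 145 142 144 141 142 143 143 141 138
239 129 127 129 131 132 134 138 124 144 125 118 113 114 122 127 140 139 141 145 141 140 142 140 141
240 133 129 129 130 135 139 143 164 183 164 151 125 120 109 113 127 122 124 129 134 137 143 141 139
241 132 129 132 132 139 140 141 170 180 168 141 122 116 102 108 132 122 131 137 147 122 127 128 127
242 129 127 130 137 143 139 142 161 176 123  75  72  71  69  78 125 129 147 148 160 137 137 121 115
24
[... 1040 characters left out ...]
3 142 143 142 138 135 131 132 133 151 161 166 166 159 161
254 144 142 145 143 143 144 142 140 144 145 144 145 145 143 142 142 136 142 159 179 230 228 226 227
t 19.35 pos [ 0.5241 -0.0468  0.0376] rot [-179.97  -10.05  114.95] F [ 0.2  0.6 -3.6] gap 0.0144 grip 30.0
torque tool [ 0.01 -0.41  0.05] F tool [-0.2  0.4  3.6]
238..253 [124 124 158 153 112  92  78  82  81  74 102 129 133 136 141 143]
[{"claw":0,"slide":[-0.1,3.6,-0.0],"twist":[-0.35,0.0,1.97]},{"claw":0,"slide":[-0.2,7.2,-0.0],"twist":[-0.7,0.0,3.94]},{"claw":0,"slide":[-0.6,10.8,-0.1],"twist":[-1.05,0.0,5.91]},{"claw":0,"slide":[-1.0,14.3,-0.2],"twist":[-1.4,0.0,7.88]},{"claw":0,"slide":[-1.5,17.9,-0.3],"twist":[-1.75,0.01,9.85]}]
```

The picture rows are identical to the first fully seated case, so the ring is on. Swinging.

Emit:
move_arm --increments '[{"claw": 0, "slide": [-0.1, 3.6, 0], "twist": [-0.4, 0, 2]}, {"claw": 0, "slide": [-0.2, 7.2, 0], "twist": [-0.7, 0, 3.9]}, {"claw": 0, "slide": [-0.6, 10.8, -0.1], "twist": [-1.1, 0, 5.9]}, {"claw": 0, "slide": [-1, 14.3, -0.2], "twist": [-1.4, 0, 7.9]}, {"claw": 0, "slide": [-1.5, 17.9, -0.3], "twist": [-1.8, 0, 9.9]}]'

```text
time: 19.85
eef_pos: [0.5399, -0.0408, 0.0374]
ee_rot: [-3.139, -0.176, 1.83]
wrist_force: [-3.7, -1.5, -3.4]
finger_gap: 0.0149
grip_force: 30.1
```

```bash
python3 -c "
from h import *
o=now();T=R.from_euler('xyz',o['ee_rot']).as_matrix(); print('torque tool',(T.T@o['ft_torque']).round(2),'F tool',(T.T@o['wrist_force']).round(1))
arc([3,6,9,12,15],d=.1029)"
```

```text
t 19.85 pos [ 0.5399 -0.0408  0.0374] rot [-179.87  -10.06  104.86] F [-3.7 -1.5 -3.4] gap 0.0149 grip 30.1
torque tool [ 0.73 -0.65 -0.2 ] F tool [-1.1 -3.9  3.3]
[{"claw":0,"slide":[-0.1,5.4,-0.0],"twist":[-0.52,0.01,2.95]},{"claw":0,"slide":[-0.6,10.8,-0.1],"twist":[-1.05,0.01,5.91]},{"claw":0,"slide":[-1.2,16.1,-0.3],"twist":[-1.57,0.02,8.86]},{"claw":0,"slide":[-2.2,21.4,-0.4],"twist":[-2.1,0.03,11.82]},{"claw":0,"slide":[-3.5,26.6,-0.7],"twist":[-2.62,0.03,14.77]}]
```

Engaged and turning (3.9 N). Continuing.

Emit:
move_arm --increments '[{"claw": 0, "slide": [-0.1, 5.4, 0], "twist": [-0.5, 0, 3]}, {"claw": 0, "slide": [-0.6, 10.8, -0.1], "twist": [-1, 0, 5.9]}, {"claw": 0, "slide": [-1.2, 16.1, -0.3], "twist": [-1.6, 0, 8.9]}, {"claw": 0, "slide": [-2.2, 21.4, -0.4], "twist": [-2.1, 0, 11.8]}, {"claw": 0, "slide": [-3.5, 26.6, -0.7], "twist": [-2.6, 0, 14.8]}]'

```text
time: 20.35
eef_pos: [0.5661, -0.037, 0.0372]
ee_rot: [-3.138, -0.176, 1.567]
wrist_force: [-3.0, -1.1, -5.0]
finger_gap: 0.0147
grip_force: 30.2
```

Emit:
move_arm --increments '[{"claw": 0, "slide": [-0.1, 3.6, 0], "twist": [-0.4, 0, 2]}, {"claw": 0, "slide": [-0.2, 7.2, 0], "twist": [-0.7, 0, 3.9]}, {"claw": 0, "slide": [-0.6, 10.8, -0.1], "twist": [-1.1, 0, 5.9]}, {"claw": 0, "slide": [-1, 14.3, -0.2], "twist": [-1.4, 0, 7.9]}, {"claw": 0, "slide": [-1.5, 17.9, -0.3], "twist": [-1.8, 0, 9.9]}]'

```text
time: 20.85
eef_pos: [0.5839, -0.0382, 0.0371]
ee_rot: [-3.138, -0.176, 1.392]
wrist_force: [-2.3, 0.4, -4.9]
finger_gap: 0.0145
grip_force: 30.2
```

```bash
python3 -c "
from h import *
o=now();T=R.from_euler('xyz',o['ee_rot']).as_matrix(); print('torque tool',(T.T@o['ft_torque']).round(2),'F tool',(T.T@o['wrist_force']).round(1))
edge()"
```

```text
t 20.85 pos [ 0.5839 -0.0382  0.0371] rot [-179.82  -10.07   79.77] F [-2.3  0.4 -4.9] gap 0.0145 grip 30.2
torque tool [ 0.59 -0.42 -0.3 ] F tool [-0.8 -2.3  4.8]
t 20.9 pos [ 0.5846 -0.0383  0.0373] rot [-179.88  -10.07   79.67] F [-2.2  0.9 -5. ] gap 0.0144 grip 30.1
torque tool [ 0.61 -0.35 -0.23] F tool [-0.4 -2.3  5. ]
238..253 [ 88 119 135 140 143 128  99  87  85  73  91 122 135 136 140 143]
```

Yaw is 79.7; the stop is expected near 64. I'll do 8° more, then go on in small steps watching the force.

Emit:
move_arm --increments '[{"claw": 0, "slide": [-0.1, 3.6, 0], "twist": [-0.4, 0, 2]}, {"claw": 0, "slide": [-0.2, 7.2, 0], "twist": [-0.7, 0, 3.9]}, {"claw": 0, "slide": [-0.6, 10.8, -0.1], "twist": [-1.1, 0, 5.9]}, {"claw": 0, "slide": [-1, 14.3, -0.2], "twist": [-1.4, 0, 7.9]}]'

```text
time: 21.3
eef_pos: [0.5979, -0.0414, 0.0372]
ee_rot: [-3.139, -0.176, 1.253]
wrist_force: [-2.0, 1.6, -4.4]
finger_gap: 0.015
grip_force: 30.2
```

Emit:
move_arm --increments '[{"claw": 0, "slide": [0, 1.8, 0], "twist": [-0.2, 0, 1]}, {"claw": 0, "slide": [-0.1, 3.6, 0], "twist": [-0.4, 0, 2]}, {"claw": 0, "slide": [-0.1, 5.4, 0], "twist": [-0.5, 0, 3]}]'

```text
time: 21.6
eef_pos: [0.6038, -0.0434, 0.0374]
ee_rot: [-3.14, -0.176, 1.199]
wrist_force: [-3.0, 3.3, -5.1]
finger_gap: 0.0149
grip_force: 30.1
```

Emit:
move_arm --increments '[{"claw": 0, "slide": [0, 1.8, 0], "twist": [-0.2, 0, 1]}, {"claw": 0, "slide": [-0.1, 3.6, 0], "twist": [-0.4, 0, 2]}, {"claw": 0, "slide": [-0.1, 3.6, 0], "twist": [-0.4, 0, 2]}]'

```text
time: 21.9
eef_pos: [0.6078, -0.0451, 0.0377]
ee_rot: [3.141, -0.176, 1.163]
wrist_force: [-2.9, 3.6, -5.6]
finger_gap: 0.0144
grip_force: 30.0
```

```bash
python3 -c "
from h import *
o=now();T=R.from_euler('xyz',o['ee_rot']).as_matrix(); print('torque tool',(T.T@o['ft_torque']).round(2),'F tool',(T.T@o['wrist_force']).round(1))"
```

```text
t 21.9 pos [ 0.6078 -0.0451  0.0377] rot [179.98 -10.1   66.66] F [-2.9  3.6 -5.6] gap 0.0144 grip 30.0
torque tool [ 0.79  0.19 -0.17] F tool [ 1.1 -4.1  5.9]
```

Emit:
move_arm --increments '[{"claw": 0, "slide": [0, 1.8, 0], "twist": [-0.2, 0, 1]}, {"claw": 0, "slide": [-0.1, 3.6, 0], "twist": [-0.4, 0, 2]}, {"claw": 0, "slide": [-0.1, 3.6, 0], "twist": [-0.4, 0, 2]}]'

```text
time: 22.2
eef_pos: [0.6111, -0.0466, 0.0377]
ee_rot: [3.14, -0.176, 1.128]
wrist_force: [-2.5, 5.5, -5.0]
finger_gap: 0.0146
grip_force: 30.0
```

Emit:
move_arm --increments '[{"claw": 0, "slide": [0, 1.8, 0], "twist": [-0.2, 0, 1]}, {"claw": 0, "slide": [-0.1, 3.6, 0], "twist": [-0.4, 0, 2]}, {"claw": 0, "slide": [-0.1, 3.6, 0], "twist": [-0.4, 0, 2]}]'

```text
time: 22.5
eef_pos: [0.6144, -0.0481, 0.0377]
ee_rot: [3.14, -0.177, 1.093]
wrist_force: [-2.1, 5.5, -6.1]
finger_gap: 0.015
grip_force: 30.0
```

```bash
python3 -c "
from h import *
edge()"
```

```text
t 22.55 pos [ 0.6144 -0.0481  0.0377] rot [179.88 -10.11  62.62] F [-0.7  5.8 -5.6] gap 0.0148 grip 30.0
torque tool [ 0.74  0.27 -0.11] F tool [ 3.7 -3.3  6.3]
238..253 [ 72  71  73  70  79  76  50  45  88 129 138 137 134 132 136 138]
```

Emit:
move_arm --increments '[{"claw": 0, "slide": [0.8, 1.8, 0], "twist": [-0.2, 0, 1]}, {"claw": 0, "slide": [1.5, 3.6, 0], "twist": [-0.4, 0, 2]}, {"claw": 0, "slide": [1.5, 3.6, 0], "twist": [-0.4, 0, 2]}]'

```text
time: 22.85
eef_pos: [0.6179, -0.0497, 0.0377]
ee_rot: [3.139, -0.175, 1.057]
wrist_force: [-3.4, -1.1, -5.8]
finger_gap: 0.0143
grip_force: 30.0
```

Emit:
move_arm --increments '[{"claw": 0, "slide": [0, 1.8, 0], "twist": [-0.2, 0, 1]}, {"claw": 0, "slide": [-0.1, 3.6, 0], "twist": [-0.4, 0, 2]}, {"claw": 0, "slide": [-0.1, 3.6, 0], "twist": [-0.4, 0, 2]}]'

```text
time: 23.15
eef_pos: [0.6199, -0.0509, 0.0374]
ee_rot: [3.14, -0.175, 1.022]
wrist_force: [-7.2, -0.2, -5.5]
finger_gap: 0.0144
grip_force: 30.2
```

```bash
python3 -c "
from h import *
edge()"
```

```text
t 23.2 pos [ 0.6199 -0.0509  0.0375] rot [179.92 -10.01  58.59] F [-6.5  0.8 -5.1] gap 0.0147 grip 30.2
torque tool [ 1.22 -1.03 -0.32] F tool [-3.5 -6.   4.6]
238..253 [ 73  72  73  72  74  77  73  58  40  62 120 145 136 133 133 134]
```

The force is rising as the stop is felt. Pressing on in small steps towards 15–20 N.

Emit:
move_arm --increments '[{"claw": 0, "slide": [-0.4, 1.8, 0], "twist": [-0.2, 0, 1]}, {"claw": 0, "slide": [-0.8, 3.6, 0], "twist": [-0.4, 0, 2]}, {"claw": 0, "slide": [-0.8, 3.6, 0], "twist": [-0.4, 0, 2]}]'

```text
time: 23.5
eef_pos: [0.6216, -0.052, 0.037]
ee_rot: [-3.141, -0.175, 0.987]
wrist_force: [-6.7, 4.8, -4.4]
finger_gap: 0.0147
grip_force: 30.5
```

```bash
python3 -c "
from h import *
edge()"
```

```text
t 23.55 pos [ 0.6216 -0.052   0.037 ] rot [-179.96  -10.05   56.57] F [-8.1  2.7 -3.7] gap 0.0148 grip 30.5
torque tool [ 1.74 -0.63 -0.44] F tool [-2.8 -8.3  3.3]
238..253 [ 76  72  72  72  78  80  70  57  44  61 120 153 150 136 120 122]
```

Emit:
move_arm --increments '[{"claw": 0, "slide": [0, 2, 0], "twist": [-0.1, 0, 0.5]}, {"claw": 0, "slide": [-0.1, 4, 0], "twist": [-0.2, 0, 1]}, {"claw": 0, "slide": [-0.1, 5, 0], "twist": [-0.2, 0, 1.2]}, {"claw": 0, "slide": [-0.1, 5, 0], "twist": [-0.2, 0, 1.2]}]'

```text
time: 23.95
eef_pos: [0.6241, -0.0535, 0.0364]
ee_rot: [-3.136, -0.175, 0.966]
wrist_force: [-11.2, 7.0, -3.6]
finger_gap: 0.0146
grip_force: 30.4
```

```bash
python3 -c "
from h import *
edge()"
```

```text
t 24.0 pos [ 0.6241 -0.0536  0.0364] rot [-179.71  -10.03   55.35] F [-11.3   7.   -3.8] gap 0.0143 grip 30.4
torque tool [ 2.43 -0.57 -0.38] F tool [ -1.4 -13.2   3.7]
238..253 [ 93  73  72  72  74  77  73  58  55  85 136 168 175 160 134 117]
```

Emit:
move_arm --increments '[{"claw": 0, "slide": [0, 2, 0], "twist": [-0.1, 0, 0.5]}, {"claw": 0, "slide": [-0.1, 4, 0], "twist": [-0.2, 0, 1]}, {"claw": 0, "slide": [-0.1, 4.5, 0], "twist": [-0.2, 0, 1.2]}, {"claw": 0, "slide": [-0.1, 4.5, 0], "twist": [-0.2, 0, 1.2]}]'

```text
time: 24.4
eef_pos: [0.6263, -0.055, 0.0359]
ee_rot: [-3.133, -0.175, 0.945]
wrist_force: [-13.6, 9.6, -3.4]
finger_gap: 0.0146
grip_force: 30.2
```

```bash
python3 -c "
from h import *
edge();overlay('pics/n6.png')"
```

```text
t 24.45 pos [ 0.6263 -0.055   0.0359] rot [-179.49  -10.02   54.12] F [-13.3   9.6  -2. ] gap 0.0143 grip 30.2
torque tool [ 3.02 -0.47 -0.29] F tool [ -0.4 -16.4   2.1]
238..253 [109  80  71  71  72  73  70  56  51  96 141 165 178 179 165 143]
t 24.5 pos [ 0.6263 -0.055   0.0359] rot [-179.49  -10.02   54.12] F [-13.8   8.9  -3.3] gap 0.015 grip 30.2
torque [1.308 2.634 0.82 ] ring [ 0.5648 -0.1401  0.0203]
```

View pics/n6.png

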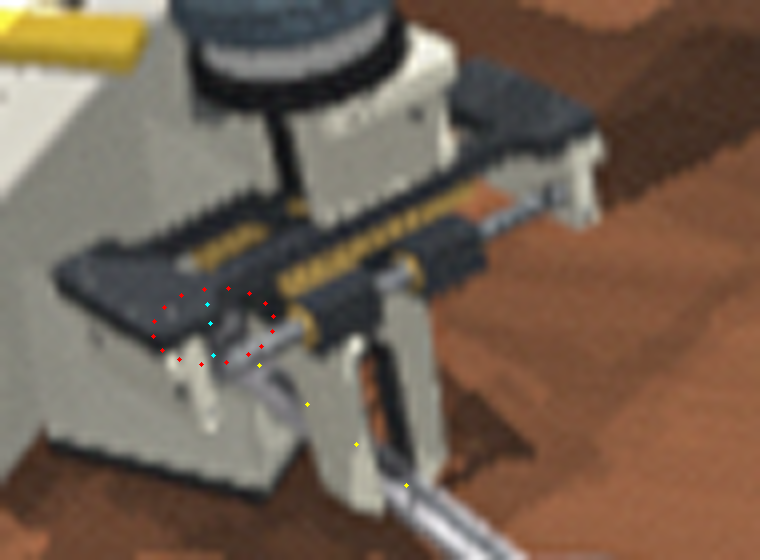

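The gripper hides the ring here, but the handle line from about (260,365) to (407,485) fits the prediction. The side force is 16.4 N; a touch more and it's tight.

Emit:
move_arm --increments '[{"claw": 0, "slide": [0, 1.5, 0], "twist": [0, 0, 0.4]}, {"claw": 0, "slide": [0, 2.8, 0], "twist": [-0.1, 0, 0.7]}, {"claw": 0, "slide": [0, 2.8, 0], "twist": [-0.1, 0, 0.7]}, {"claw": 0, "slide": [0, 2.8, 0], "twist": [-0.1, 0, 0.7]}]'

```text
time: 24.9
eef_pos: [0.6285, -0.0565, 0.0358]
ee_rot: [-3.132, -0.175, 0.932]
wrist_force: [-13.7, 7.9, -2.8]
finger_gap: 0.0149
grip_force: 30.0
```

```bash
python3 -c "
from h import *
edge(); arc([-2,-4,-6,-8,-10],d=.1029)"
```

```text
t 24.95 pos [ 0.6285 -0.0565  0.0358] rot [-179.44  -10.02   53.38] F [-12.9  10.2  -3.6] gap 0.0147 grip 30.0
torque tool [ 2.99 -0.51 -0.04] F tool [ -0.2 -16.4   3.8]
238..253 [109  84  72  72  72  73  65  51  46  68 119 156 163 153 154 158]
[{"claw":0,"slide":[-0.1,-3.6,0.0],"twist":[0.35,-0.02,-1.97]},{"claw":0,"slide":[-0.2,-7.2,0.0],"twist":[0.7,-0.04,-3.94]},{"claw":0,"slide":[-0.6,-10.8,0.0],"twist":[1.04,-0.06,-5.91]},{"claw":0,"slide":[-1.0,-14.3,-0.0],"twist":[1.39,-0.08,-7.88]},{"claw":0,"slide":[-1.5,-17.9,-0.1],"twist":[1.74,-0.1,-9.85]}]
```

Emit:
move_arm --increments '[{"claw": 0, "slide": [0, -3.6, 0], "twist": [0.3, 0, -1.5]}, {"claw": 0, "slide": [-0.1, -7.2, 0], "twist": [0.5, 0, -3]}, {"claw": 0, "slide": [-0.3, -10.8, 0], "twist": [0.7, 0, -4]}, {"claw": 0, "slide": [-0.5, -13, 0], "twist": [0.9, 0, -5]}, {"claw": 0, "slide": [-0.5, -13, 0], "twist": [0.9, 0, -5]}]'

```text
time: 25.45
eef_pos: [0.6222, -0.0524, 0.0373]
ee_rot: [3.141, -0.176, 1.02]
wrist_force: [-5.2, 3.5, -6.2]
finger_gap: 0.0145
grip_force: 30.0
```

```bash
python3 -c "
from fit import *
edge()
o=manip.get_obs(); y=o['ee_rot'][2]; print('ring d.1029',o['eef_pos'][:2]-.1029*np.array([np.cos(y),np.sin(y)]))
arc([0],lift=.04)"
```

```text
t 25.5 pos [ 0.6222 -0.0524  0.0373] rot [179.94 -10.1   58.43] F [-5.8  3.7 -6. ] gap 0.0145 grip 30.0
torque tool [ 1.09 -0.42  0.15] F tool [-1.  -6.9  5.9]
238..253 [ 78  72  72  73  76  76  74  66  46  48 107 146 149 137 128 124]
ring d.1029 [ 0.56829517 -0.14005303]
[{"claw":0,"slide":[7.0,0.0,-39.4],"twist":[0.0,0.0,0.0]}]
```

Emit:
move_arm --increments '[{"claw": 0, "slide": [0, -3.6, 0], "twist": [0.2, 0, -1]}, {"claw": 0, "slide": [-0.1, -7.2, 0], "twist": [0.4, 0, -2]}, {"claw": 0, "slide": [-0.2, -9, 0], "twist": [0.5, 0, -2.5]}, {"claw": 0, "slide": [-0.2, -9, 0], "twist": [0.5, 0, -2.5]}]'

```text
time: 25.9
eef_pos: [0.6165, -0.0492, 0.0383]
ee_rot: [3.136, -0.176, 1.066]
wrist_force: [0.6, -0.0, -5.6]
finger_gap: 0.0145
grip_force: 30.0
```

```bash
python3 -c "
from fit import *
edge()
o=manip.get_obs(); y=o['ee_rot'][2]; print('ring d.1029',o['eef_pos'][:2]-.1029*np.array([np.cos(y),np.sin(y)]))"
```

```text
t 25.95 pos [ 0.6165 -0.0492  0.0383] rot [179.69 -10.09  61.04] F [ 1.3  0.1 -6.2] gap 0.0149 grip 30.0
torque tool [-0.07 -0.33 -0.17] F tool [-0.4  1.1  6.3]
238..253 [ 73  72  72  80  84  73  54  44  72 114 133 136 134 133 135 138]
ring d.1029 [ 0.56668609 -0.13918577]
```

Emit:
move_arm --increments '[{"claw": 0, "slide": [0.9, 0, -5], "twist": [0, 0, 0]}, {"claw": 0, "slide": [2.6, 0, -15], "twist": [0, 0, 0]}, {"claw": 0, "slide": [5.3, 0, -30], "twist": [0, 0, 0]}, {"claw": 0, "slide": [8, 0, -45], "twist": [0, 0, 0]}, {"claw": 0, "slide": [8, 0, -45], "twist": [0, 0, 0]}]'

```text
time: 26.45
eef_pos: [0.6156, -0.0513, 0.0856]
ee_rot: [3.135, -0.173, 1.065]
wrist_force: [0.4, -2.9, -6.1]
finger_gap: 0.0145
grip_force: 30.0
```

```bash
python3 -c "
from h import *
edge(); goto([.605,.06,.09],77,10,4)"
```

```text
t 26.5 pos [ 0.6158 -0.0506  0.0853] rot [179.66  -9.98  61.02] F [-1.9 -5.  -6.1] gap 0.0145 grip 30.0
torque tool [-0.12 -1.39 -0.12] F tool [-6.3  0.8  5.1]
238..253 [134 151 163 144 114 103 122 133 131 130 110  86 112 134 142 143]
[22.7, -15.8, 2.7] [0.78, 0.02, -3.93]
[45.5, -31.5, 5.4] [1.56, 0.03, -7.87]
[68.2, -47.3, 8.1] [2.33, 0.05, -11.8]
[90.9, -63.1, 10.8] [3.11, 0.07, -15.74]
```

The ring lags and still drags on the stud (−6 N along the handle). I'll ease inward and lift further.

Emit:
move_arm --increments '[{"claw": 0, "slide": [-2, 0, -5], "twist": [0, 0, 0]}, {"claw": 0, "slide": [-1, 0, -15], "twist": [0, 0, 0]}, {"claw": 0, "slide": [1.5, 0, -28], "twist": [0, 0, 0]}, {"claw": 0, "slide": [3.5, 0, -40], "twist": [0, 0, 0]}, {"claw": 0, "slide": [3.5, 0, -40], "twist": [0, 0, 0]}]'

```text
time: 27.0
eef_pos: [0.6154, -0.0518, 0.1266]
ee_rot: [3.133, -0.177, 1.066]
wrist_force: [0.6, 1.0, -4.8]
finger_gap: 0.0145
grip_force: 30.0
```

Run:
```python
from h import *
edge()
# find the spanner in the scene: difference to the first picture's nut, and bright handle line
s=manip.camera('scene')[:,:,::-1].copy(); cv2.imwrite('pics/s9.png',s)
g=cv2.cvtColor(s,cv2.COLOR_BGR2GRAY).astype(int); g0=cv2.cvtColor(cv2.imread('pics/scene0.png'),cv2.COLOR_BGR2GRAY).astype(int)
d=np.abs(g-g0)
for v in range(214,266): print(v,''.join('#' if x>60 else '+' if x>25 else '.' if x>12 else ' ' for x in d[v,240:330]))
o=manip.get_obs(); y=o['ee_rot'][2]
for dd,z in((0,.013),(.03,.012),(.105,.012),(.15,.012),(.2,.012)): print(dd,proj('scene',[o['eef_pos'][0]+(dd-.103)*np.cos(y),o['eef_pos'][1]+(dd-.103)*np.sin(y),o['eef_pos'][2]-.0156+z]).round(1))
```

```text
t 27.05 pos [ 0.6146 -0.0517  0.1252] rot [179.64 -10.12  61.08] F [-0.5  0.3 -4.4] gap 0.0142 grip 30.0
torque tool [ 0.05 -0.43 -0.  ] F tool [-0.7 -0.7  4.4]
238..253 [121 168 232 235 168 134 115  88  83  68  65  84 115 135 142 144]
214 ++#########++#+###..  . . +#####+  .++#+++##++++ +++++++++++++++++++++++++++++++++++++++++
215 ++############+###+  .+. .+#####.++.++#+#++++.++ +++++++++++++++++++++++++++++++++++++++++
216 ++######+#########+.++++...+###+ +. .+#++++. +++.+++++++++++++++++++++++++++++++++++++++++
217 ++++##+  .+#######+++.   .   .       +##++..+++++++++++++++++...++++++++++++++++++++++++++
218 ++++#+. .  ++######+ +#+.. +++.  .+ +##++ .+++++++++++++++++    ..++++++++++++++++++++++++
219 +++#+ .+   ...++##+ ###+.+ ++. .    ++. +.  .++++.+++++++++        ..++++++++++++++++++...
220 ++++   +   ..   .+.+###+++ +. + .+..  .++##+ ++++ ++++++++           ..++++++++++++++.....
221 +++    .           +++#+#+.  ++.++.++.+#.###+++++ +++++++            ...+++++++++++.......
222 +#.         .      .+++++#+++++.++....+# ###+.+.+ +++++++            .....+++++++.........
223 #.   
[... 3467 characters left out ...]
       .............                  
260                           .####+ .++++#+++++.+++++.        .............                  
261                            ####. +++++++++.++++++...     ...............                  
262                            ###. .++++++++++++++......................                     
263 ......                    +##+  ++++++++++++++.....................                       
264 ++++++....                .##. .+++++++++++++....................                         
265 ++++++++++....             .. +++++++++++++++..................                           
0 [258.2 221.5]
0.03 [265.2 225.8]
0.105 [283.4 236.5]
0.15 [294.9 243.2]
0.2 [308.3 251. ]
```

The spanner is free now. It has pitched ring-down in the pads by about 15° against the tool's 10° tilt. I'll untilt the tool and carry the spanner over the mat, where lowering it will level it.

Run:
```python
from h import *
goto([.59,.03,.13],93,-4,5); plan((.59,.03,.13,93),[(.583,.272,.10,93)],0,dmax=49)
```

```text
[12.0, -12.1, 0.9] [0.39, -2.73, -6.4]
[23.9, -24.1, 1.8] [0.77, -5.46, -12.8]
[35.9, -36.2, 2.7] [1.16, -8.19, -19.2]
[47.9, -48.3, 3.6] [1.55, -10.93, -25.6]
[59.9, -60.4, 4.5] [1.94, -13.66, -32.01]
[{"claw":0,"slide":[48.4,1.1,6.0],"twist":[0,0,0.0]},{"claw":0,"slide":[96.8,2.3,12.0],"twist":[0,0,0.0]},{"claw":0,"slide":[145.2,3.4,18.0],"twist":[0,0,0.0]},{"claw":0,"slide":[193.6,4.5,24.0],"twist":[0,0,0.0]},{"claw":0,"slide":[242.0,5.7,30.0],"twist":[0,0,0.0]}]
end [0.583, 0.272, 0.1, 93.0]
```

Emit:
move_arm --increments '[{"claw": 0, "slide": [12, -12, 1], "twist": [0.4, -2.7, -6.4]}, {"claw": 0, "slide": [24, -24, 2], "twist": [0.8, -5.5, -12.8]}, {"claw": 0, "slide": [36, -36, 3], "twist": [1.2, -8.2, -19.2]}, {"claw": 0, "slide": [48, -48, 4], "twist": [1.5, -10.9, -25.6]}, {"claw": 0, "slide": [60, -60, 4.5], "twist": [1.9, -13.7, -32]}]'

```text
time: 27.6
eef_pos: [0.5895, 0.0307, 0.1286]
ee_rot: [-3.139, 0.071, 1.627]
wrist_force: [-0.9, 0.2, -5.2]
finger_gap: 0.0146
grip_force: 30.0
```

Emit:
move_arm --increments '[{"claw": 0, "slide": [40, 1, 2], "twist": [0, 0, 0]}, {"claw": 0, "slide": [85, 2, 4], "twist": [0, 0, 0]}, {"claw": 0, "slide": [130, 3, 7], "twist": [0, 0, 0]}, {"claw": 0, "slide": [175, 4, 9], "twist": [0, 0, 0]}, {"claw": 0, "slide": [220, 5, 11], "twist": [0, 0, 0]}]'

```text
time: 28.1
eef_pos: [0.5829, 0.2504, 0.1018]
ee_rot: [-3.139, 0.07, 1.623]
wrist_force: [0.9, 0.4, -4.1]
finger_gap: 0.0145
grip_force: 30.0
```

Run:
```python
from h import *
a=manip.camera('top')[:,:,::-1].copy(); cv2.imwrite('pics/t9.png',a); now()
c,mp=cut(a,376,236,30,30); g=cv2.cvtColor(c,cv2.COLOR_BGR2GRAY)
for th in(110,130):
    ct=biggest(g<th,(115,115)); w=np.array([onz('top',*mp(p),.037)[:2] for p in ct[:,0]]); r=six(w,w.mean(0)); print('nut flats deg mod 60',(-r[0]+30)%60,r[1],w.mean(0))
t=cv2.cvtColor(a,cv2.COLOR_BGR2GRAY)
for v in range(242,259): print(v,' '.join('%3d'%x for x in t[v,380:401]))
```

```text
t 28.15 pos [0.5815 0.258  0.1009] rot [-179.85    3.68   93.15] F [ 1.5  6.  -4.4] gap 0.0147 grip 30.0
nut flats deg mod 60 7.179629155104646 0.06302096269678117 [ 0.56644467 -0.13798191]
nut flats deg mod 60 7.47965118772613 0.05966703108098522 [ 0.56644744 -0.13764483]
242 238 237 236 236 237 238 239 239 239 241 240 239 239 240 240 238 237 237 237 237 235
243 238 237 237 237 238 238 234 227 227 228 219 206 209 229 239 240 239 238 238 238 233
244 238 238 238 236 232 217 189 166 156 153 145 131 139 184 227 239 240 240 239 237 234
245 238 238 236 227 199 159 125 107  94  95  95  92 100 131 183 229 240 241 239 237 234
246 239 238 232 216 174 119  90  87  87  89  92  91  92  99 137 199 236 240 239 238 234
247 238 237 229 208 164 106  82  85  92  94  94  95  92  90 107 157 213 236 239 238 236
248 238 232 223 196 147  99  87  90  95  95  97  95  94  91  87 106 156 216 238 239 235
249 238 230 215 180 125  96  95  96  96  97  97  96  96  94  86  81 121 198 237 239 233
250 238 227 194 155 107  93 100 101  96  98  98  98  96  92  88  83 127 206 238 239 233
251 238 223 176 131  87  81  92 102 101  96  97  97  95  86  78  92 153 221 240 239 233
252 239 226 188 147 103  77  79  93  98  90  90  93  90  81  79 121 179 227 240 239 233
253 239 234 211 179 153 109  74  80  93  96  97  94  84  75  89 149 208 233 240 238 232
254 239 237 224 202 190 151  91  66  79  86  83  73  63  66 104 170 225 238 238 230 218
255 239 238 233 221 204 175 125  80  74  82  93  94  95 109 156 210 235 239 233 218 199
256 238 239 239 235 223 195 159 128 121 139 166 181 181 184 207 231 239 239 231 212 196
257 239 238 240 241 236 222 193 176 181 199 216 222 220 226 233 238 240 239 231 214 199
258 239 239 239 240 240 236 230 227 226 228 234 234 233 236 239 240 240 239 232 219 206
```

The nut's flats now lie at about 7°, as expected at the stop (8°), so it is tight. Lowering the spanner to the mat.

Emit:
move_arm --increments '[{"claw": 0, "slide": [6, 0, 20], "twist": [0, 0, 0]}, {"claw": 0, "slide": [12, 0, 40], "twist": [0, 0, 0]}, {"claw": 0, "slide": [14, 0, 55], "twist": [0, 0, 0]}, {"claw": 0, "slide": [14.5, 0, 62], "twist": [0, 0, 0]}, {"claw": 0, "slide": [14.5, 0, 62], "twist": [0, 0, 0]}]'

```text
time: 28.65
eef_pos: [0.5823, 0.2579, 0.0385]
ee_rot: [-3.138, 0.071, 1.622]
wrist_force: [-1.4, 0.4, -4.4]
finger_gap: 0.0146
grip_force: 30.0
```

Emit:
move_arm --increments '[{"claw": 0, "slide": [0.2, 0, 4], "twist": [0, 0, 0]}, {"claw": 0, "slide": [0.5, 0, 8], "twist": [0, 0, 0]}, {"claw": 0, "slide": [0.7, 0, 11], "twist": [0, 0, 0]}, {"claw": 0, "slide": [0.7, 0, 11], "twist": [0, 0, 0]}]'

```text
time: 29.05
eef_pos: [0.583, 0.2584, 0.0289]
ee_rot: [-3.14, 0.07, 1.622]
wrist_force: [-0.7, 0.4, -5.3]
finger_gap: 0.0141
grip_force: 30.0
```

Run:
```python
from h import *
edge()
```

```text
t 29.1 pos [0.5831 0.2584 0.0291] rot [-179.95    4.02   92.97] F [ 1.5 -0.1 -5.4] gap 0.0148 grip 30.0
torque tool [ 0.03 -0.07 -0.02] F tool [0.2 1.5 5.4]
238..253 [120 165 231 236 184 159 140 128 120 107  97  96 117 135 140 142]
```

Emit:
move_arm --increments '[{"claw": 0, "slide": [0.2, 0, 3], "twist": [0, 1.3, 0]}, {"claw": 0, "slide": [0.4, 0, 6], "twist": [0, 2.6, 0]}, {"claw": 0, "slide": [0.6, 0, 9], "twist": [0, 3.9, 0]}, {"claw": 0, "slide": [0.6, 0, 9.5], "twist": [0, 3.9, 0]}, {"claw": 0, "slide": [0.6, 0, 9.5], "twist": [0, 3.9, 0]}]'

```text
time: 29.6
eef_pos: [0.5835, 0.2581, 0.0198]
ee_rot: [-3.141, 0.002, 1.622]
wrist_force: [0.2, 0.1, -1.5]
finger_gap: 0.0145
grip_force: 30.0
```

Run:
```python
from h import *
edge()
```

```text
t 29.65 pos [0.5835 0.2581 0.0198] rot [-1.7998e+02  1.4000e-01  9.2950e+01] F [ 0.2 -0.3 -1.1] gap 0.0143 grip 30.0
torque tool [ 0.05 -0.32 -0.09] F tool [-0.3  0.2  1.1]
238..253 [120 165 232 235 184 160 141 127 121 105  98  94 117 135 140 141]
```

The spanner rests on the mat. Releasing and retreating.

Emit:
move_arm --increments '[{"claw": 0.6, "slide": [0, 0, 0], "twist": [0, 0, 0]}, {"claw": 0.6, "slide": [0, 0, 0], "twist": [0, 0, 0]}, {"claw": 0.6, "slide": [0, 0, 0], "twist": [0, 0, 0]}, {"claw": 0.6, "slide": [0, 0, 0], "twist": [0, 0, 0]}, {"claw": 0.6, "slide": [0, 0, 0], "twist": [0, 0, 0]}]'

```text
time: 30.15
eef_pos: [0.5832, 0.2586, 0.0196]
ee_rot: [-3.141, 0.002, 1.623]
wrist_force: [-1.1, -0.1, 0.4]
finger_gap: 0.0497
grip_force: 0.0
```

Emit:
move_arm --increments '[{"claw": 0.6, "slide": [0, 0, -20], "twist": [0, 0, 0]}, {"claw": 0.6, "slide": [0, 0, -60], "twist": [0, 0, 0]}, {"claw": 0.6, "slide": [0, 0, -100], "twist": [0, 0, 0]}, {"claw": 0.6, "slide": [0, 0, -140], "twist": [0, 0, 0]}, {"claw": 0.6, "slide": [0, 0, -180], "twist": [0, 0, 0]}]'

```text
time: 30.65
eef_pos: [0.583, 0.2588, 0.2012]
ee_rot: [-3.141, 0.002, 1.623]
wrist_force: [1.2, -0.5, -0.1]
finger_gap: 0.056
grip_force: 0.0
```

Emit:
move_arm --increments '[{"claw": 0.6, "slide": [30, -45, 0], "twist": [0, 0, 0]}, {"claw": 0.6, "slide": [40, -90, 0], "twist": [0, 0, 0]}, {"claw": 0.6, "slide": [50, -135, 0], "twist": [0, 0, 0]}, {"claw": 0.6, "slide": [60, -180, 0], "twist": [0, 0, 0]}, {"claw": 0.6, "slide": [70, -220, 0], "twist": [0, 0, 0]}]'

```text
time: 31.15
eef_pos: [0.3576, 0.3174, 0.1996]
ee_rot: [-3.141, 0.002, 1.623]
wrist_force: [-0.1, -1.0, 0.0]
finger_gap: 0.0552
grip_force: 0.0
```

Run:
```python
from h import *
o=now(); a=manip.camera('top')[:,:,::-1].copy(); s=manip.camera('scene')[:,:,::-1].copy(); cv2.imwrite('pics/tE.png',a); cv2.imwrite('pics/sE.png',s)
for im,old,box in((a,'top0',(160,222,300,330)),(s,'scene0',(340,228,470,310))):
    for nm,I in(('now',im),('old',cv2.imread(f'pics/{old}.png'))):
        h=cv2.cvtColor(I,cv2.COLOR_BGR2HSV); m=((h[:,:,1]<60)&(h[:,:,2]>60)).astype(np.uint8)
        u0,v0,u1,v1=box; M=np.zeros_like(m); M[v0:v1,u0:u1]=m[v0:v1,u0:u1]
        n,l,st,ce=cv2.connectedComponentsWithStats(M); print(nm,old,[(st[i].tolist(),ce[i].round(1).tolist()) for i in range(1,n) if st[i,4]>60])
# nut again
c,mp=cut(a,376,236,30,30); g=cv2.cvtColor(c,cv2.COLOR_BGR2GRAY); ct=biggest(g<120,(115,115)); w=np.array([onz('top',*mp(p),.037)[:2] for p in ct[:,0]]); print('flats',(-six(w,w.mean(0))[0]+30)%60)
# sander x from deck edges: left long wall top edge & front deck edge at z=.132
g=cv2.cvtColor(a,cv2.COLOR_BGR2GRAY); P=[]
for u in range(440,545,3):
    col=g[130:160,u].astype(int); k=np.argmax(col>190); P.append(onz('top',u,130+k-(col[k]-190)/max(1,col[k]-col[k-1]),.132)[:2])
l=cv2.fitLine(np.array(P,np.float32),cv2.DIST_HUBER,0,1e-4,1e-4).ravel(); print('deck edge',np.degrees(np.arctan2(l[1],l[0])))
```

```text
t 31.15 pos [0.3576 0.3174 0.1996] rot [-1.7994e+02  1.1000e-01  9.2980e+01] F [-0.1 -1.   0. ] gap 0.0552 grip 0.0
now top0 [([182, 235, 106, 29, 1102], [227.2, 247.7]), ([167, 283, 35, 15, 237], [182.4, 288.6]), ([203, 286, 71, 19, 485], [234.5, 295.8]), ([160, 298, 15, 32, 255], [164.4, 316.4])]
old top0 [([175, 236, 106, 29, 1082], [219.7, 248.2]), ([203, 286, 71, 19, 489], [234.6, 295.8])]
now scene0 [([366, 239, 57, 20, 300], [397.4, 248.1]), ([346, 255, 97, 55, 2251], [377.5, 282.6])]
old scene0 [([366, 239, 57, 20, 288], [397.4, 248.2]), ([346, 255, 104, 55, 2245], [380.5, 283.0])]
flats 7.34044414538694
deck edge 84.038536
```

The spanner lies flat on the mat (same outline as at the start, shifted 7 px). The small spanner hasn't moved, and the nut angle works out to about 135–137° against the stop at 134.6°. Handing in.

```bash
python3 -c "
from plant import manip
print(manip.hand_in())"
```

```text
the job is handed in; nothing more can be done
None
```

I tightened the nut to its stop with the large spanner's ring in two settings (about 16 N at the handle; the camera puts the nut within a couple of degrees of its stop), laid the spanner flat on the green mat and handed the job in at about 31 s; hand-in returned no verdict.

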